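# Nest the stacking ramekins away in the lidded box

### The job

Put the stacking ramekins away: lift the box's hinged lid fully open, nest all the blue round ones in one upright stack and both terracotta square ones in a second stack beside it inside the box, then guide the lid gently down by its handle until it is fully shut, without letting it slam. The straight white ramekins nest with nothing, so leave them standing on the worktop outside, and do not disturb the timer and the lemon.

Things in the scene. Friction and masses are not known exactly. Their poses are not given: they have to be found in the camera images.
- ramekin_box: wooden storage box fixed to the worktop, 160 mm deep (its x) by 242 mm wide (its y), walls 65 mm high and 6 mm thick; origin: centre of its underside; inner floor 6 mm above the origin. Its front looks along its own -x, towards the robot; a hinged hood closes it. With the hood shut there are 129 mm of inside height
- box_left (a point): point on the box's inner floor, left half: a good middle for one stack (10 mm in front of the box's centre, 55 mm to its +y side)
- box_right (a point): the same in the right half (55 mm to the -y side); the two points are 110 mm apart
- lid (a joint): angle of the green hood lid (160 x 242 mm, 75 mm high, 5 mm walls, 0.35 kg) about its hinge along the box's rear rim, rad: 0 shut on the box's rim, growing as its front edge goes up and back, to the open stop at 1.5. Let go below about 1.2 it can fall shut hard, above that it falls back onto the open stop and stays
- lid_handle (a point): middle of the lid's steel handle bar: round, 10 mm thick, 100 mm long along the box's y, 35 mm out from the hood's front face (25 to 30 mm of finger room behind it), 195 mm in front of the hinge axis and 30 mm above it when shut. The bar can turn between two fingers that pinch it from above
- lid_hinge (a point): middle of the hinge axis (which runs along the box's y), 80 mm behind the box's centre, 65 mm above its underside
- round_0: blue round stacking ramekin (2 or 3 are there): body 60 mm diameter, 50 mm high over all; mouth 50 mm inside diameter, wall 5 mm; below the 36 mm high body a narrower foot, 14 mm high, 39 to 42 mm diameter, drops into the mouth of another blue one, so that each one nested adds 36 mm. Origin: centre of the foot's underside; z up out of the mouth. 0.08 to 0.17 kg
- round_1: blue round stacking ramekin (2 or 3 are there): body 60 mm diameter, 50 mm high over all; mouth 50 mm inside diameter, wall 5 mm; below the 36 mm high body a narrower foot, 14 mm high, 39 to 42 mm diameter, drops into the mouth of another blue one, so that each one nested adds 36 mm. Origin: centre of the foot's underside; z up out of the mouth. 0.08 to 0.17 kg
- round_2: blue round stacking ramekin (2 or 3 are there): body 60 mm diameter, 50 mm high over all; mouth 50 mm inside diameter, wall 5 mm; below the 36 mm high body a narrower foot, 14 mm high, 39 to 42 mm diameter, drops into the mouth of another blue one, so that each one nested adds 36 mm. Origin: centre of the foot's underside; z up out of the mouth. 0.08 to 0.17 kg
- square_0: terracotta square stacking ramekin (both are there): body 56 x 56 mm, 50 mm high over all; square mouth 46 x 46 mm, 5 mm walls; below the 36 mm high body a square foot 39 x 39 mm, 14 mm high, drops into the other one's mouth if their sides are parallel within 8 degrees (adds 36 mm), not into a round one. Origin: centre of the foot's underside; x, y parallel to the sides, z up. 0.08 to 0.17 kg
- square_1: terracotta square stacking ramekin (both are there): body 56 x 56 mm, 50 mm high over all; square mouth 46 x 46 mm, 5 mm walls; below the 36 mm high body a square foot 39 x 39 mm, 14 mm high, drops into the other one's mouth if their sides are parallel within 8 degrees (adds 36 mm), not into a round one. Origin: centre of the foot's underside; x, y parallel to the sides, z up. 0.08 to 0.17 kg
- straight_0: white ribbed straight-sided ramekin (1 or 2 are there): 60 mm diameter, 46 mm high, no foot, so it nests in nothing. Origin: centre of its underside, z up. It stays out on the worktop
- straight_1: white ribbed straight-sided ramekin (1 or 2 are there): 60 mm diameter, 46 mm high, no foot, so it nests in nothing. Origin: centre of its underside, z up. It stays out on the worktop
- timer: red and white kitchen timer, 61 mm across, 56 mm high; a bystander. Origin: centre of its underside as it lay at first
- lemon: yellow lemon, 72 mm long, 56 mm high; a bystander. Origin: centre of its underside as it lay at first
Things that resemble listed ones, but are neither listed nor needed, are in the scene too. Leave any pink look-alike of the round_1 alone.

How it is judged (in metres and radians):
On the way, in this order (a step that is already met when the one before it is completed fails the run):
1. the lid is opened onto its stop (past 1.4 rad) (value of joint lid above 1.4 rad), for 0.3 s.
2. all stacking ramekins stand nested, by kind, in two stacks in the open box (x of round_0 in the frame of ramekin_box between -0.06 and 0.06 m and y of round_0 in the frame of ramekin_box between -0.1 and 0.1 m and angle between each of round_0, round_1, round_2, square_0, square_1's own z axis and vertical below 0.08 rad and (z of round_0 in the frame of ramekin_box between 0.002 and 0.011 m or z of round_0 in the frame of ramekin_box between 0.038 and 0.047 m or z of round_0 in the frame of ramekin_box between 0.074 and 0.083 m) and x of round_1 in the frame of ramekin_box between -0.06 and 0.06 m and y of round_1 in the frame of ramekin_box between -0.1 and 0.1 m and (z of round_1 in the frame of ramekin_box between 0.002 and 0.011 m or z of round_1 in the frame of ramekin_box between 0.038 and 0.047 m or z of round_1 in the frame of ramekin_box between 0.074 and 0.083 m) and x of round_2 in the frame of ramekin_box between -0.06 and 0.06 m and y of round_2 in the frame of ramekin_box between -0.1 and 0.1 m and (z of round_2 in the frame of ramekin_box between 0.002 and 0.011 m or z of round_2 in the frame of ramekin_box between 0.038 and 0.047 m or z of round_2 in the frame of ramekin_box between 0.074 and 0.083 m) and x of square_0 in the frame of ramekin_box between -0.06 and 0.06 m and y of square_0 in the frame of ramekin_box between -0.1 and 0.1 m and (z of square_0 in the frame of ramekin_box between 0.002 and 0.011 m or z of square_0 in the frame of ramekin_box between 0.038 and 0.047 m) and x of square_1 in the frame of ramekin_box between -0.06 and 0.06 m and y of square_1 in the frame of ramekin_box between -0.1 and 0.1 m and (z of square_1 in the frame of ramekin_box between 0.002 and 0.011 m or z of square_1 in the frame of ramekin_box between 0.038 and 0.047 m) and horizontal distance between each of round_1, round_2 and round_0 below 0.01 m and horizontal distance between round_2 and round_1 below 0.01 m and horizontal distance between square_1 and square_0 below 0.01 m and horizontal distance between each of round_0, round_1, round_2 and square_0 above 0.05 m and horizontal distance between each of round_0, round_1, round_2 and square_1 above 0.05 m and value of joint lid above 1.2 rad), for 0.3 s.
At the end, for the whole second after the job is handed in: Lid shut (under 0.03 rad). In the box, upright and at rest: blues in one nested stack, terracottas in another (10 mm sideways, height steps of 36 mm within 4 mm), stacks 50 mm apart or more. White ones upright on the worktop, over 160 mm from the box's centre (x of round_0 in the frame of ramekin_box between -0.06 and 0.06 m and y of round_0 in the frame of ramekin_box between -0.1 and 0.1 m and angle between each of round_0, round_1, round_2, square_0, square_1's own z axis and vertical below 0.08 rad and (z of round_0 in the frame of ramekin_box between 0.002 and 0.011 m or z of round_0 in the frame of ramekin_box between 0.038 and 0.047 m or z of round_0 in the frame of ramekin_box between 0.074 and 0.083 m) and x of round_1 in the frame of ramekin_box between -0.06 and 0.06 m and y of round_1 in the frame of ramekin_box between -0.1 and 0.1 m and (z of round_1 in the frame of ramekin_box between 0.002 and 0.011 m or z of round_1 in the frame of ramekin_box between 0.038 and 0.047 m or z of round_1 in the frame of ramekin_box between 0.074 and 0.083 m) and x of round_2 in the frame of ramekin_box between -0.06 and 0.06 m and y of round_2 in the frame of ramekin_box between -0.1 and 0.1 m and (z of round_2 in the frame of ramekin_box between 0.002 and 0.011 m or z of round_2 in the frame of ramekin_box between 0.038 and 0.047 m or z of round_2 in the frame of ramekin_box between 0.074 and 0.083 m) and x of square_0 in the frame of ramekin_box between -0.06 and 0.06 m and y of square_0 in the frame of ramekin_box between -0.1 and 0.1 m and (z of square_0 in the frame of ramekin_box between 0.002 and 0.011 m or z of square_0 in the frame of ramekin_box between 0.038 and 0.047 m) and x of square_1 in the frame of ramekin_box between -0.06 and 0.06 m and y of square_1 in the frame of ramekin_box between -0.1 and 0.1 m and (z of square_1 in the frame of ramekin_box between 0.002 and 0.011 m or z of square_1 in the frame of ramekin_box between 0.038 and 0.047 m) and horizontal distance between each of round_1, round_2 and round_0 below 0.01 m and horizontal distance between round_2 and round_1 below 0.01 m and horizontal distance between square_1 and square_0 below 0.01 m and horizontal distance between each of round_0, round_1, round_2 and square_0 above 0.05 m and horizontal distance between each of round_0, round_1, round_2 and square_1 above 0.05 m and height (world z) of straight_0 between -0.01 and 0.012 m and angle between each of straight_0, straight_1's own z axis and vertical below 0.15 rad and horizontal distance between each of straight_0, straight_1 and ramekin_box above 0.16 m and height (world z) of straight_1 between -0.01 and 0.012 m and linear speed of each of round_0, round_1, round_2, square_0, square_1, straight_0, straight_1 below 0.03 m/s and value of joint lid below 0.03 rad and velocity of joint lid below 0.1 rad/s); the robot touches nothing.
It fails at once if the lid slams: it falls shut faster than 2.5 rad/s (velocity of joint lid below -2.5 rad/s).
It fails at once if the timer is disturbed (moved more than 3 cm) (distance of timer from where it was at the start of the episode above 0.03 m).
It fails at once if the lemon is disturbed (moved more than 3 cm) (distance of lemon from where it was at the start of the episode above 0.03 m).
Of round_0, round_1, round_2 only 2 to 3 are there at a start; the rules pass over those that are not, and their reading is None.
Of straight_0, straight_1 only 1 to 2 are there at a start; the rules pass over those that are not, and their reading is None.
At some moment in a run one of straight_0, straight_1 may be knocked a few centimetres aside while the robot is not near it.
It also fails if it takes over 200 s, if anything falls off the work surface, if the arm or the gripper's body presses on something with over 40 N, if the wrist force passes 120 N, or if a joint passes its speed limit or range.

### The arm

A 6-joint arm with a two-finger parallel gripper is mounted at the origin on a cart in front of the work surface, level with it; the furniture and walls round the work are solid. World frame = base frame: x ahead of the robot, y to its left, z up, the work surface at z = 0. Lengths are in mm, angles in rad, forces in N, time in s.
With the tool pointing down it reaches from about 325 to 775 mm from the base axis. Payload 5.5 kg.
Tool frame: the origin (TCP) lies midway between the tips of the shut fingers; the grasp point (between the pads) lies arm.pinch_z behind it (arm.pinch_z is the distance from the TCP to the grasp point, in mm); z points along the fingers, y is the line along which they close (so a half turn about z gives the same grasp; the last joint's range is limited). The gripper opens to 88 mm and grips with 3 to 60 N. Pads are 20 mm wide; open, the fingers measure 115 mm over their backs; the gripper's body (75 mm by 178 mm) begins 61 mm behind the grasp point.
Start: joints at [-1.348, 0.091, 1.231, -0, 1.82, -0.057], TCP at [165.697, -576.681, 222.631] pointing down, gripper open.
Joint ranges: [-2.87, 2.87], [-0.86, 2.18], [0.17, 2.46], [-1.51, 4.65], [0.06, 2.69], [-2.65, 2.65]. Speed limits (rad/s): [2.57, 2.57, 3.01, 3.14, 3.14, 3.14].

### API

Orientations are given as a unit quaternion [x, y, z, w].
In Python, from plant import arm, imaging, finder gives the robot as it stands.
- The arm moves only by the shell command python3 -m handwheel 'ROWS' [FORCE]. ROWS is JSON, a list of rows, each an object of numbers: "claw": the closure, from -1 (fully open) to 1 (shut); "tx", "ty", "tz": the shift along the tool's x, y, z as a fraction of full scale; "turn": the turn about the tool's z as a fraction of full scale. In form: [{"claw": .., "tx": .., "ty": .., "tz": .., "turn": ..}, ...]. A call has 1 to 5 rows; each row is the pose to reach, as a shift and turn from the pose commanded when the call began, along the tool's axes at that moment, turning the shorter way round; what a row does not reach only later rows make up. Full scale, the value 1, is 200 mm for a shift and pi rad for a turn. A row lasts 1/8 s, in which the tool goes at most 62.5 mm and 10.7 degrees, less where a joint would pass 70% of its speed; a pose out of reach is approached as far as the arm can. A call with a number of a shift or a turn outside -1 to 1 is refused whole. A call with a gripper value outside its range is refused whole. The fingers move at their own pace and stop on an object; FORCE is the grip in N (left out, the last holds). Time passes only in rows, so rows that repeat a pose let the fingers close. It gives the time, the measured TCP pose, the force, the opening and the grip force at its end, in the units of the state.
- arm.state(): the state, without advancing time (a new reading comes with each control period).
- imaging.capture(name): name is "scene" or "top" or "wrist"; returns (picture, depth): 420x560x3 uint8, red, green, blue; 420x560 float32, mm along the optical axis (not along the pixel's ray), 0 where there is no reading.
- imaging.camera_info(name): a dict with "fx", "fy", "cx", "cy" (pixels), "k1" (the pictures are not rectified: a ray, as slopes to the right and down, at radius r is drawn at 1 + k1 r^2 times it, then the intrinsics apply), "cam_to_world" (4x4, takes a point from camera to world coordinates). Camera axes: x right, y down, z forward; pixel columns grow to the right and rows downward; lengths in mm; the calibration is good to about 2 mm. A picture is of the moment at which its call begins: read the wrist's pose just before it. camera_info takes no time and is no camera call; for the wrist camera it gives the pose at the moment of the call.
- arm.sign_off(): hands the job in; it is judged then, once.
Trained networks look in the newest picture that a camera, given by its name, has taken for a name from the list of things; names that differ only in an ending like _2 or _b are one class to them, and where a whole thing is asked for, a point or a joint stands for the part that bears it (a point fixed in the world has none). Each returns a list of dicts, best first, with "confidence" (0 to 1); they miss things now and then, are a little off and sometimes report something else, mostly with a low value. They report only what shows in the picture. A call takes as long as a camera call. They do not tell look-alikes from the thing itself.
- finder.spot_in(camera, target): "rect" ([left, top, right, bottom] in pixels, round what is visible of it).
The state is a dict: "t": time; "joints": joint angles; "qd": joint speeds; "joint_torque": joint torques, N m; "eef_pos": TCP position; "orientation": TCP orientation; "contact_force": force on the tool from outside, world axes, zero at the start; "wrist_torque": the same for the moment, N m; "width": finger opening in mm; "grip_force": force on a finger pad.
Only numpy, scipy, OpenCV 4.12 (cv2) and the standard library are available. Lean on these libraries where they do the work, as an engineer would, in place of code of your own. Each camera call takes 0.05 s, during which the arm holds its last target. There are 200 camera calls.

## Working session

There is one attempt and no reset: what is moved stays moved. The work goes in short steps, Python scripts to look and compute and a shell command to move; the robot and the scene stay as the last step left them, time stands still between calls to the robot, and variables do not carry over. Pictures are saved under pics/ and viewed, at most 14 in all, crops included, and the job is handed in when it is done.

```bash
ls; mkdir -p pics; python3 - <<'E'
from plant import arm, imaging, finder
import cv2, numpy as np
print(arm.state(), arm.pinch_z)
ims=[]
for n in ("scene","top"):
    p,d=imaging.capture(n); cv2.imwrite(f"pics/{n}0.png",p[:,:,::-1]); np.savez(f"{n}0.npz",p=p,d=d,K=imaging.camera_info(n))
    print(n,imaging.camera_info(n))
E
```

```text
pics
{'t': 0.0, 'joints': array([-1.34771586e+00,  9.18420532e-02,  1.23189003e+00,  2.11775324e-05,
        1.81980530e+00, -5.66833962e-02]), 'qd': array([-0.00030083, -0.00149825,  0.00088493,  0.00060014, -0.00056934,
       -0.0002035 ]), 'joint_torque': array([ 3.78532150e-04, -4.46454227e+01, -4.06442392e+01,  6.99307909e-02,
        2.93709710e-02, -1.68780289e-04]), 'eef_pos': array([ 165.62473508, -576.37169814,  221.51460965]), 'orientation': array([ 9.90231634e-01,  1.39428708e-01, -7.05772050e-05, -9.69858989e-04]), 'contact_force': array([ 0.56392229, -0.0542752 ,  0.72343547]), 'wrist_torque': array([-0.03542844,  0.00390398, -0.04503774]), 'grip_force': 0.0, 'width': 87.80525867343314} 18.700000000000003
scene {'fx': 439.27903349335884, 'fy': 439.27903349335884, 'cx': 279.2892789661304, 'cy': 209.67198738272737, 'k1': 0.013805575739934177, 'cam_to_world': array([[ 7.98534221e-01,  5.39351947e-01, -2.67287440e-01,
         8.43309250e+02],
       [ 6.01947374e-01, -7.14335064e-01,  3.56910038e-01,
        -2.41114845e+02],
       [ 1.56733315e-03, -4.45897852e-01, -8.95082482e-01,
         1.00598269e+03],
       [ 0.00000000e+00,  0.00000000e+00,  0.00000000e+00,
         1.00000000e+00]])}
top {'fx': 419.9756534638945, 'fy': 419.9756534638945, 'cx': 278.70653212986053, 'cy': 212.78829051396127, 'k1': -0.07553666047250318, 'cam_to_world': array([[ 2.50312579e-02, -9.96445308e-01,  8.04374560e-02,
         4.61858525e+02],
       [-9.99683873e-01, -2.51403278e-02, -3.43332443e-04,
         1.41866966e+02],
       [ 2.36433601e-03, -8.04034335e-02, -9.96759599e-01,
         1.17541557e+03],
       [ 0.00000000e+00,  0.00000000e+00,  0.00000000e+00,
         1.00000000e+00]])}
```

View pics/scene0.png

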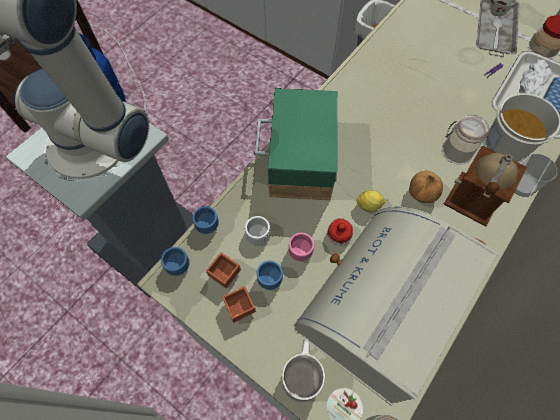

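View pics/top0.png

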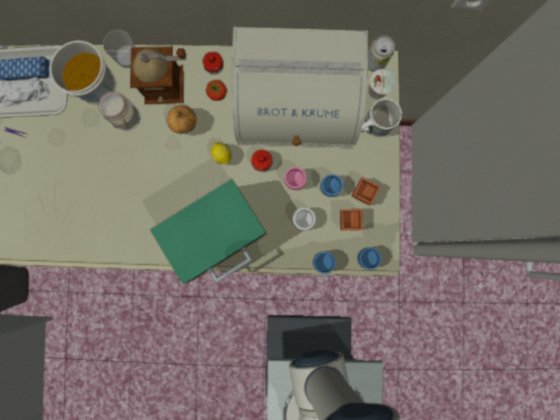

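```bash
cat > h.py <<'E'
from plant import arm, imaging, finder
import cv2, numpy as np
from scipy.spatial.transform import Rotation as R
from scipy.optimize import least_squares
def cloud(d,K):
    v,u=np.mgrid[:d.shape[0],:d.shape[1]]
    x=(u-K['cx'])/K['fx']; y=(v-K['cy'])/K['fy']; a,b=x.copy(),y.copy()
    for _ in range(8):
        s=1+K['k1']*(a*a+b*b); a,b=x/s,y/s
    P=np.stack([a*d,b*d,d],-1)@K['cam_to_world'][:3,:3].T+K['cam_to_world'][:3,3]
    P[d==0]=np.nan
    return P
def shot(n,save=None):
    K=imaging.camera_info(n); p,d=imaging.capture(n)
    if save: cv2.imwrite(f"pics/{save}.png",p[:,:,::-1])
    return p,d,cloud(d,K)
def hsv(p): return cv2.cvtColor(p,cv2.COLOR_RGB2HSV)
RNG={'blue':((100,90,40),(118,255,255)),'terra':((4,120,60),(14,255,255)),'green':((65,80,30),(90,255,255)),'pink':((160,60,100),(176,255,255)),'white':((0,0,150),(179,40,255))}
def blobs(p,P,c,amin=80):
    m=cv2.inRange(hsv(p),*RNG[c]); m=cv2.morphologyEx(m,cv2.MORPH_CLOSE,np.ones((3,3)))
    n,L,S,C=cv2.connectedComponentsWithStats(m)
    for i in range(1,n):
        if S[i,4]>=amin:
            q=P[(L==i)]; q=q[np.isfinite(q[:,0])]
            if len(q)>10: yield C[i],S[i],q
def circ(q,r=None):
    f=lambda a:np.hypot(q[:,0]-a[0],q[:,1]-a[1])-(a[2] if r is None else r)
    x0=[*np.median(q[:,:2],0),30][:2 if r else 3]
    return least_squares(f,x0,loss='soft_l1').x
def rows(dp,turn=0):
    "world shift (mm) -> tool fractions"
    s=arm.state(); t=R.from_quat(s['orientation']).inv().apply(dp)/200
    return np.round(t,4)
E
python3 - <<'E'
from h import *
for n in ("scene","top"):
    z=np.load(n+"0.npz",allow_pickle=True); p,P=z['p'],cloud(z['d'],z['K'].item())
    for c in ('blue','terra','pink','green'):
        for C,S,q in blobs(p,P,c):
            if abs(q[:,1]).max()>900: continue
            top=np.percentile(q[:,2],95)
            r=q[(q[:,2]>top-8)]
            rc=cv2.minAreaRect(r[:,:2].astype(np.float32))
            print(n,c,C.round(),S[4],'top',top.round(1),'circ',circ(r).round(1),'rect',np.round(rc[0],1),np.round(rc[1],1),round(rc[2],1))
    if n=='top':
        s=P[212:224,298:310].reshape(-1,3); 
        for nm,u,v in(('white',304,218),('timer',262,160),('lemon',221,153)):
            q=P[v-16:v+17,u-16:u+17].reshape(-1,3); q=q[q[:,2]>30]; print(nm,np.median(q,0),q[:,2].max(),circ(q) if nm=='white' else '')
    # handle: points front of hood
    g=P.reshape(-1,3); g=g[(g[:,2]>60)&(g[:,2]<125)&(g[:,0]<420)&(g[:,0]>200)&(g[:,1]>60)&(g[:,1]<500)]
    np.save(f"{n}_g.npy",g); print(len(g))
E
```

```text
scene blue [105.  68.] 560 top -317.7 circ [ -5230.9 -10785.1  12109.2] rect [-260.6  251. ] [ 18.  964.2] 66.3
scene blue [205. 219.] 540 top 51.4 circ [425.9  15.7  27.1] rect [425.9  15.8] [57.2 57.9] 1.4
scene blue [174. 260.] 611 top 51.2 circ [ 440.1 -106.5   27.2] rect [ 439.9 -106.3] [59.1 57.2] 30.5
scene blue [269. 275.] 586 top 51.7 circ [635.9  -1.3  27.1] rect [636.4  -1.2] [56.9 58.3] 38.0
scene terra [491. 177.] 825 top 210.2 circ [926.7 387.5   7.6] rect [927.  387.5] [19.7 22. ] 73.8
scene terra [426. 188.] 596 top 75.5 circ [808.3 422.8  19.6] rect [810.6 417.6] [50.9 49.4] 87.4
scene terra [464. 207.] 269 top 15.0 circ [926.6 485.6  59.9] rect [923.5 461.1] [114.2  69.1] 0.5
scene terra [223. 270.] 686 top 51.1 circ [543.3 -55.9  28.4] rect [542.7 -55.8] [56.1 55.2] 2.0
scene terra [239. 304.] 710 top 51.8 circ [622.3 -95.5  28.4] rect [622.2 -95.9] [54.8 56.2] 64.1
scene pink [204. 107.] 116 top -711.6 circ [-321.3  691.1   43.6] rect [-310.  689.] [109.1 100.4] 42.6
scene pink [241. 111.] 127 top -711.7 circ [-198.6  749.5   74.9] rect [-146.9  770.8] [ 90.4 171.
[... 4733 characters left out ...]
02674.2] rect [-178.3  379.5] [ 34.6 104.1] 52.5
top pink [162. 395.] 122 top -711.1 circ [-181.   672.4   52.7] rect [-205.5  655.5] [107.5  61.8] 86.5
top pink [236. 411.] 87 top -713.5 circ [-267.2  291.    27.9] rect [-278.6  309.6] [ 46.  103.9] 43.5
top pink [253. 414.] 106 top -712.1 circ [-262.6  227.8   30.4] rect [-283.3  230.8] [66.8 42.8] 88.9
top green [207. 231.] 6195 top 143.2 circ [496.1 317.4  77.3] rect [496.5 317.2] [158.4 239.7] 33.9
white [539.771002    73.3932485   45.42430303] 49.94381067267386 [540.07356006  74.49042844  27.49414979]
timer [699.5284344  193.32867452  38.96174066] 59.106381952712354 
lemon [713.92744463 304.38492781  47.40228375] 80.24046094882397 
224
```

The pictures show:
- **Three blue rounds:** top picture (324,262), (369,258), (331,185).
- **Two terracotta squares:** (350,220), (365,191).
- **One white straight:** (304,218).
- **Pink look-alike:** (296,178), to be left alone.
- **Timer and lemon:** timer (262,160), the red item nearest the lemon (221,153).
- **Green hood:** (207,231), with its handle facing the robot.

The blue ones match the description by colour. I'll check the handle and enlarge that area in one crop.

```bash
python3 - <<'E'
from h import *
z=np.load("top0.npz",allow_pickle=True)['p']
cv2.imwrite("pics/crop0.png",cv2.resize(z[140:290,150:400,::-1],(800,480),interpolation=cv2.INTER_CUBIC))
ex=np.array([np.cos(np.radians(33.8)),np.sin(np.radians(33.8))]); ey=np.array([-ex[1],ex[0]]); B=np.array([497,317.3])
for n in("scene","top"):
    g=np.load(n+"_g.npy"); l=np.c_[(g[:,:2]-B)@ex,(g[:,:2]-B)@ey,g[:,2]]
    k=l[(l[:,0]<-95)&(l[:,0]>-130)&(abs(l[:,1])<70)]
    b=k[k[:,0]<np.percentile(k[:,0],60)]
    print(n,len(k),np.median(k,0).round(1),np.percentile(k,[2,98],0).round(1), np.polyfit(b[:,1],b[:,0],1))
for n in("timer","lemon","straight_0","round_0","square_0"):
    print(n,[(np.round(r['rect']),round(r['confidence'],2)) for r in finder.spot_in("top",n)][:4])
H=B-115*ex; print("handle",H,"left",B-10*ex+55*ey,"right",B-10*ex-55*ey)
s=arm.state(); Rt=R.from_quat(s['orientation']).as_matrix(); print(np.degrees(np.arctan2(Rt[1,1],Rt[0,1])), Rt.round(3), s['eef_pos'])
E
```

```text
scene 128 [-112.3   18.2   99.5] [[-118.   -29.3   94.5]
 [ -95.3   50.9  103.1]] [ 4.40960791e-03 -1.14576420e+02]
top 157 [-113.3   20.4   99. ] [[-118.7  -29.9   94.5]
 [ -97.    55.8  102.6]] [ 9.05127313e-03 -1.15728242e+02]
timer [(array([250., 151., 271., 172.]), 0.76), (array([292., 211., 314., 230.]), 0.46)]
lemon [(array([211., 147., 229., 162.]), 0.87)]
straight_0 [(array([293., 209., 312., 230.]), 0.63), (array([357., 244., 385., 269.]), 0.3)]
round_0 [(array([358., 246., 382., 270.]), 0.95), (array([282., 167., 305., 189.]), 0.71), (array([314., 251., 336., 274.]), 0.7), (array([317., 175., 343., 196.]), 0.68)]
square_0 [(array([340., 209., 362., 231.]), 0.93), (array([351., 179., 377., 204.]), 0.9), (array([146., 180., 267., 283.]), 0.39)]
handle [401.43678603 253.32600422] left [458.09389645 357.44118966] right [519.28641416 266.03289803]
-73.96911454357281 [[ 0.961  0.276 -0.   ]
 [ 0.276 -0.961  0.   ]
 [ 0.    -0.    -1.   ]] [ 165.69437397 -576.6137914   222.38248044]
```

View pics/crop0.png

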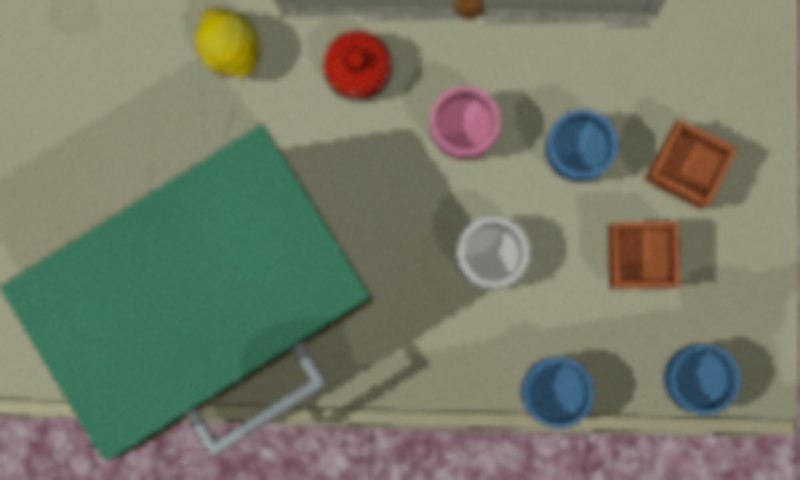

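The crop confirms it: three blue rounds at crop (582,145), (558,391), (702,378), squares at (692,164) and (645,254), white at (493,252). Pink at (465,122) is the look-alike and stays. Next, to the handle.

```bash
python3 -m handwheel '[{"claw":0.4,"tx":0.95,"ty":-0.8,"tz":0,"turn":0},{"claw":0.4,"tx":0.95,"ty":-0.8,"tz":0,"turn":0},{"claw":0.4,"tx":0.95,"ty":-0.8,"tz":0,"turn":0},{"claw":0.4,"tx":0.95,"ty":-0.8,"tz":0,"turn":0},{"claw":0.4,"tx":0.95,"ty":-0.8,"tz":0,"turn":0}]' 30
python3 -m handwheel '[{"claw":0.4,"tx":0.8,"ty":-0.95,"tz":0,"turn":0},{"claw":0.4,"tx":0.8,"ty":-0.95,"tz":0,"turn":0},{"claw":0.4,"tx":0.8,"ty":-0.95,"tz":0,"turn":0},{"claw":0.4,"tx":0.8,"ty":-0.95,"tz":0,"turn":0},{"claw":0.4,"tx":0.8,"ty":-0.95,"tz":0,"turn":0}]'
python3 -m handwheel '[{"claw":0.4,"tx":0.4,"ty":-0.95,"tz":0,"turn":0},{"claw":0.4,"tx":0.4,"ty":-0.95,"tz":0,"turn":0},{"claw":0.4,"tx":0.4,"ty":-0.95,"tz":0,"turn":0},{"claw":0.4,"tx":0.4,"ty":-0.95,"tz":0,"turn":0},{"claw":0.4,"tx":0.4,"ty":-0.95,"tz":0,"turn":0}]'
python3 -m handwheel '[{"claw":0.4,"tx":0.128,"ty":-0.962,"tz":0,"turn":0},{"claw":0.4,"tx":0.128,"ty":-0.962,"tz":0,"turn":0},{"claw":0.4,"tx":0.128,"ty":-0.962,"tz":0,"turn":0},{"claw":0.4,"tx":0.128,"ty":-0.962,"tz":0,"turn":0},{"claw":0.4,"tx":0.128,"ty":-0.962,"tz":0,"turn":0}]'
python3 -m handwheel '[{"claw":0.4,"tx":0,"ty":0,"tz":0,"turn":-0.28},{"claw":0.4,"tx":0,"ty":0,"tz":0,"turn":-0.28},{"claw":0.4,"tx":0,"ty":0,"tz":0,"turn":-0.28},{"claw":0.4,"tx":0,"ty":0,"tz":0,"turn":-0.28},{"claw":0.4,"tx":0,"ty":0,"tz":0,"turn":-0.28}]'
python3 -m handwheel '[{"claw":0.4,"tx":0,"ty":0,"tz":0,"turn":-0.28},{"claw":0.4,"tx":0,"ty":0,"tz":0,"turn":-0.28},{"claw":0.4,"tx":0,"ty":0,"tz":0,"turn":-0.28},{"claw":0.4,"tx":0,"ty":0,"tz":0,"turn":-0.28},{"claw":0.4,"tx":0,"ty":0,"tz":0,"turn":-0.28}]'
cat >> h.py <<'E'
def status(goal=None,head=None):
    s=arm.state(); M=R.from_quat(s['orientation']).as_matrix(); h=np.degrees(np.arctan2(M[1,1],M[0,1]))
    print('t',round(s['t'],2),'tcp',s['eef_pos'].round(1),'head',h.round(2),'tilt',np.degrees(np.arccos(-M[2,2])).round(2),'w',round(s['width'],1),'grip',round(s['grip_force'],1),'F',s['contact_force'].round(1),'j',s['joints'].round(2))
    if goal is not None: print('rows t',((np.array(goal)-s['eef_pos'])@M/200).round(4))
    if head is not None: print('turn',((((h-head)+180)%360-180)/180).round(4))
E
python3 -c "
from h import *
status([401.4,253.3,81],33.8)"
```

```text
t: 0.98
eef_pos: [306.2, -367.7, 223.5]
orientation: [0.99, 0.142, 0.001, 0.001]
contact_force: [0.5, -0.4, -0.1]
width: 41.3
grip_force: 0.0
t: 1.6
eef_pos: [406.6, -141.1, 222.8]
orientation: [0.99, 0.143, 0.0, -0.0]
contact_force: [-0.4, -0.8, -0.8]
width: 26.7
grip_force: 0.0
t: 2.22
eef_pos: [430.2, 60.4, 222.4]
orientation: [0.99, 0.14, -0.0, 0.0]
contact_force: [-0.1, -0.5, 0.3]
width: 26.7
grip_force: 0.0
t: 2.85
eef_pos: [402.2, 251.4, 222.5]
orientation: [0.99, 0.139, -0.0, 0.001]
contact_force: [-0.4, 0.0, -0.2]
width: 26.6
grip_force: 0.0
t: 3.48
eef_pos: [402.6, 250.2, 222.9]
orientation: [0.836, 0.548, 0.0, 0.0]
contact_force: [0.2, -0.0, 0.3]
width: 26.1
grip_force: 0.0
t: 4.1
eef_pos: [402.6, 250.2, 222.9]
orientation: [0.523, 0.852, -0.0, 0.0]
contact_force: [0.5, 0.0, 0.2]
width: 26.5
grip_force: 0.0
t 4.1 tcp [402.6 250.2 222.9] head 26.87 tilt 0.06 w 26.5 grip 0.0 F [0.5 0.  0.2] j [ 0.48 -0.25  1.55 -0.    1.84  0.02]
rows t [0.0171 0.0014 0.7095]
turn -0.0385
```

```bash
python3 -m handwheel '[{"claw":0.4,"tx":0.017,"ty":0.001,"tz":0.3,"turn":-0.0385},{"claw":0.4,"tx":0.017,"ty":0.001,"tz":0.35,"turn":-0.0385},{"claw":0.4,"tx":0.017,"ty":0.001,"tz":0.45,"turn":-0.0385},{"claw":0.4,"tx":0.017,"ty":0.001,"tz":0.55,"turn":-0.0385},{"claw":0.4,"tx":0.017,"ty":0.001,"tz":0.6,"turn":-0.0385}]'
python3 -m handwheel '[{"claw":0.4,"tx":0,"ty":0,"tz":0.03,"turn":0},{"claw":0.4,"tx":0,"ty":0,"tz":0.06,"turn":0},{"claw":0.4,"tx":0,"ty":0,"tz":0.1095,"turn":0},{"claw":0.4,"tx":0,"ty":0,"tz":0.1095,"turn":0},{"claw":0.4,"tx":0,"ty":0,"tz":0.1095,"turn":0}]'
python3 -c "
from h import *
status([401.4,253.3,81],33.8)
p,d,P=shot('wrist','w1'); shot('scene','s1')"
```

```text
t: 4.72
eef_pos: [400.0, 256.0, 101.9]
orientation: [0.472, 0.882, -0.0, -0.0]
contact_force: [-0.5, -0.7, 0.4]
width: 26.7
grip_force: 0.0
t: 5.35
eef_pos: [400.0, 256.2, 80.9]
orientation: [0.471, 0.882, 0.0, 0.0]
contact_force: [-0.1, 0.3, 0.5]
width: 26.2
grip_force: 0.0
t 5.35 tcp [400.  256.2  80.9] head 33.76 tilt 0.01 w 26.2 grip 0.0 F [-0.1  0.3  0.5] j [ 0.5  -0.23  1.79 -0.    1.58 -0.09]
rows t [-0.0161 -0.0024 -0.0005]
turn -0.0002
```

View pics/w1.png

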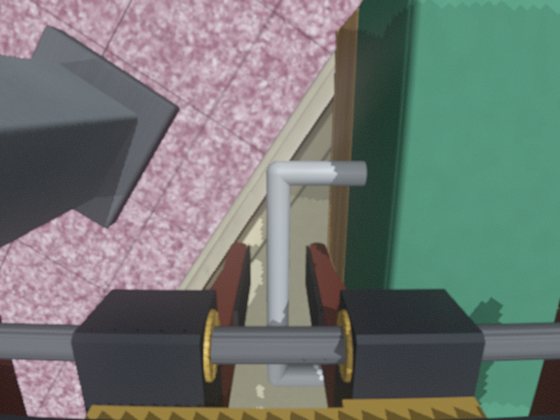

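The bar (col 278) lies midway between the fingers (cols 240 and 318), at the correct depth. Grip it.

```bash
python3 -m handwheel '[{"claw":1,"tx":0,"ty":0,"tz":0,"turn":0},{"claw":1,"tx":0,"ty":0,"tz":0,"turn":0},{"claw":1,"tx":0,"ty":0,"tz":0,"turn":0}]' 25
python3 -c "
from h import *
status()
# arc from th=0 in tool axes (ty along ex forward?), up = -tz
a0=np.arctan2(30,195); r=np.hypot(30,195)
M=R.from_quat(arm.state()['orientation']).as_matrix(); print(M[:,1])
pa=None
for th in np.arange(0,1.56,.1): print(round(th,2),'dy',round((-r*np.cos(th+a0)+195)/200,4),'tz',round(-(r*np.sin(th+a0)-30)/200,4))
"
```

```text
t: 5.82
eef_pos: [399.9, 256.2, 80.9]
orientation: [0.471, 0.882, 0.0, 0.0]
contact_force: [-0.4, -0.8, 0.9]
width: 9.2
grip_force: 25.0
t 5.83 tcp [399.9 256.2  80.9] head 33.76 tilt 0.0 w 9.2 grip 25.0 F [-0.4 -0.8  0.9] j [ 0.5  -0.23  1.79 -0.    1.58 -0.09]
[8.31385324e-01 5.55696359e-01 4.99865017e-06]
0.0 dy 0.0 tz -0.0
0.1 dy 0.0198 tz -0.0966
0.2 dy 0.0492 tz -0.1907
0.3 dy 0.0879 tz -0.2814
0.4 dy 0.1354 tz -0.3678
0.5 dy 0.1913 tz -0.4491
0.6 dy 0.255 tz -0.5243
0.7 dy 0.3259 tz -0.5928
0.8 dy 0.4033 tz -0.6539
0.9 dy 0.4864 tz -0.707
1.0 dy 0.5744 tz -0.7515
1.1 dy 0.6664 tz -0.787
1.2 dy 0.7615 tz -0.8131
1.3 dy 0.8587 tz -0.8296
1.4 dy 0.9571 tz -0.8363
1.5 dy 1.0557 tz -0.8332
```

```bash
python3 -m handwheel '[{"claw":1,"tx":0,"ty":0.02,"tz":-0.0966,"turn":0},{"claw":1,"tx":0,"ty":0.049,"tz":-0.191,"turn":0},{"claw":1,"tx":0,"ty":0.088,"tz":-0.281,"turn":0},{"claw":1,"tx":0,"ty":0.135,"tz":-0.368,"turn":0},{"claw":1,"tx":0,"ty":0.191,"tz":-0.449,"turn":0}]'
python3 -m handwheel '[{"claw":1,"tx":0,"ty":0.064,"tz":-0.075,"turn":0},{"claw":1,"tx":0,"ty":0.135,"tz":-0.144,"turn":0},{"claw":1,"tx":0,"ty":0.212,"tz":-0.205,"turn":0},{"claw":1,"tx":0,"ty":0.295,"tz":-0.258,"turn":0},{"claw":1,"tx":0,"ty":0.383,"tz":-0.302,"turn":0}]'
python3 -c "
from h import *
status()"
```

```text
t: 6.45
eef_pos: [431.5, 277.0, 172.2]
orientation: [0.471, 0.882, -0.001, -0.0]
contact_force: [-1.2, -2.1, -1.0]
width: 8.9
grip_force: 25.0
t: 7.08
eef_pos: [495.8, 319.6, 234.1]
orientation: [0.472, 0.882, 0.0, 0.001]
contact_force: [-0.6, -2.5, 2.1]
width: 9.4
grip_force: 25.0
t 7.08 tcp [495.8 319.6 234.1] head 33.72 tilt 0.08 w 9.4 grip 25.0 F [-0.6 -2.5  2.1] j [ 0.52  0.07  1.24 -0.    1.84 -0.07]
```

```bash
python3 -m handwheel '[{"claw":1,"tx":0,"ty":0.092,"tz":-0.036,"turn":0},{"claw":1,"tx":0,"ty":0.187,"tz":-0.062,"turn":0},{"claw":1,"tx":0,"ty":0.284,"tz":-0.078,"turn":0},{"claw":1,"tx":0,"ty":0.383,"tz":-0.085,"turn":0},{"claw":1,"tx":0,"ty":0.465,"tz":-0.083,"turn":0}]'
python3 -m handwheel '[{"claw":1,"tx":0,"ty":0.006,"tz":0,"turn":0},{"claw":1,"tx":0,"ty":0.012,"tz":0,"turn":0},{"claw":1,"tx":0,"ty":0.012,"tz":0,"turn":0}]'
python3 -c "
from h import *
status()
shot('scene','s2')"
```

```text
t: 7.7
eef_pos: [573.7, 371.2, 249.1]
orientation: [0.472, 0.882, -0.0, 0.001]
contact_force: [1.4, -2.0, 0.8]
width: 9.2
grip_force: 25.0
t: 8.07
eef_pos: [575.1, 372.3, 248.7]
orientation: [0.472, 0.882, 0.0, 0.001]
contact_force: [3.5, -2.6, 2.8]
width: 9.3
grip_force: 25.0
t 8.07 tcp [575.1 372.3 248.7] head 33.7 tilt 0.12 w 9.3 grip 25.0 F [ 3.5 -2.6  2.8] j [ 0.53  0.34  0.9  -0.    1.9  -0.06]
```

View pics/s2.png

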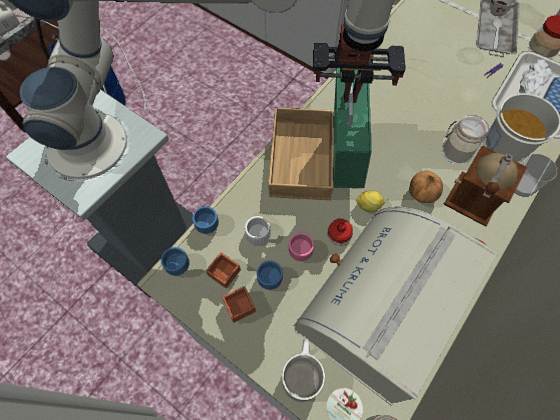

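The lid stands open at scene (355,130) and the box is empty. Release, and go to the near square.

```bash
python3 -m handwheel '[{"claw":0.4,"tx":0,"ty":0,"tz":0,"turn":0},{"claw":0.4,"tx":0,"ty":0,"tz":0,"turn":0},{"claw":0.4,"tx":0,"ty":0,"tz":-0.1,"turn":0},{"claw":0.4,"tx":0,"ty":0,"tz":-0.2,"turn":0},{"claw":0.4,"tx":0,"ty":0,"tz":-0.3,"turn":0}]'
python3 -c "
from h import *
status()"
python3 -m handwheel '[{"claw":-0.8,"tx":-0.84,"ty":-0.66,"tz":0,"turn":0},{"claw":-0.8,"tx":-0.84,"ty":-0.66,"tz":0,"turn":0},{"claw":-0.8,"tx":-0.84,"ty":-0.66,"tz":0,"turn":0},{"claw":-0.8,"tx":-0.84,"ty":-0.66,"tz":0,"turn":0},{"claw":-0.8,"tx":-0.84,"ty":-0.66,"tz":0,"turn":0}]'
python3 -m handwheel '[{"claw":-0.8,"tx":-0.84,"ty":-0.66,"tz":0,"turn":0},{"claw":-0.8,"tx":-0.84,"ty":-0.66,"tz":0,"turn":0},{"claw":-0.8,"tx":-0.84,"ty":-0.66,"tz":0,"turn":0},{"claw":-0.8,"tx":-0.84,"ty":-0.66,"tz":0.2,"turn":0.05},{"claw":-0.8,"tx":-0.84,"ty":-0.66,"tz":0.2,"turn":0.05}]'
python3 -m handwheel '[{"claw":-0.8,"tx":0,"ty":0,"tz":0.3,"turn":0.28},{"claw":-0.8,"tx":0,"ty":0,"tz":0.3,"turn":0.28},{"claw":-0.8,"tx":0,"ty":0,"tz":0.3,"turn":0.28},{"claw":-0.8,"tx":0,"ty":0,"tz":0.3,"turn":0.28},{"claw":-0.8,"tx":0,"ty":0,"tz":0.3,"turn":0.28}]'
python3 -m handwheel '[{"claw":-0.8,"tx":0,"ty":0,"tz":0.3,"turn":0.28},{"claw":-0.8,"tx":0,"ty":0,"tz":0.3,"turn":0.28},{"claw":-0.8,"tx":0,"ty":0,"tz":0.3,"turn":0.28},{"claw":-0.8,"tx":0,"ty":0,"tz":0.3,"turn":0.28},{"claw":-0.8,"tx":0,"ty":0,"tz":0.3,"turn":0.28}]'
python3 - <<'E'
from h import *
for n in ("scene","top"):
    p,d,P=shot(n)
    g=[q for C,S,q in blobs(p,P,'green',500)]
    for q in g: print('green',np.percentile(q,[1,50,99],0).round(0).tolist())
    for c in('blue','terra'):
        for C,S,q in blobs(p,P,c):
            r=q[(q[:,2]>42)&(q[:,2]<60)]
            if len(r)>40 and abs(r[:,1]).max()<200 and r[:,0].max()<720:
                rc=cv2.minAreaRect(r[:,:2].astype(np.float32)); print(n,c,C.round(),circ(r).round(1),np.round(rc[0],1),np.round(rc[2],1))
status([541.7,-55.4,19],-88)
E
```

```text
t: 8.75
eef_pos: [574.0, 373.4, 307.8]
orientation: [0.471, 0.882, -0.0, -0.001]
contact_force: [-0.3, -0.4, -0.7]
width: 26.8
grip_force: 0.0
t 8.75 tcp [574.  373.4 307.8] head 33.82 tilt 0.08 w 26.8 grip 0.0 F [-0.3 -0.4 -0.7] j [ 0.53  0.38  0.74  0.    2.02 -0.06]
t: 9.38
eef_pos: [557.9, 158.7, 307.9]
orientation: [0.472, 0.881, 0.0, -0.0]
contact_force: [0.7, 0.6, 0.2]
width: 72.7
grip_force: 0.0
t: 10.0
eef_pos: [540.9, -53.1, 263.3]
orientation: [0.539, 0.842, -0.001, -0.004]
contact_force: [0.3, 0.2, -0.3]
width: 79.5
grip_force: 0.0
t: 10.62
eef_pos: [542.9, -50.4, 209.1]
orientation: [0.846, 0.533, 0.001, 0.0]
contact_force: [0.8, 0.6, -0.1]
width: 78.9
grip_force: 0.0
t: 11.25
eef_pos: [543.1, -50.4, 149.1]
orientation: [0.993, 0.122, 0.001, -0.0]
contact_force: [0.2, -0.4, -0.3]
width: 79.0
grip_force: 0.0
green [[500.0, 259.0, 69.0], [620.0, 325.0, 226.0], [685.0, 480.0, 232.0]]
scene blue [171. 261.] [ 440.3 -106.6   27.2] [ 435.1 -111.2] 46.7
scene blue [269. 275.] [636.1  -1.4  27.1] [636.4  -0.9] 9.9
scene terra [225. 270.] [543.  -55.2  28.7] [543.3 -56.1] 2.3
scene terra [239. 304.] [622.4 -95.8  28.4] [622.1 -95.5] 63.4
green [[500.0, 267.0, 67.0], [582.0, 375.0, 227.0], [666.0, 481.0, 232.0]]
top blue [331. 185.] [6.331e+02 3.000e-01 2.690e+01] [6.322e+02 6.000e-01] 25.3
top blue [370. 258.] [ 437.2 -105.8   26.8] [ 437.1 -107.7] 79.3
top blue [324. 262.] [423.8  17.3  26.7] [424.   17.2] 0.5
t 11.35 tcp [543.  -50.7 149. ] head -75.8 tilt 0.1 w 78.8 grip 0.0 F [0.2 0.1 0.3] j [-0.16 -0.06  1.51  0.    1.69  1.17]
rows t [-0.013   0.0213  0.6497]
turn 0.0678
```

```bash
python3 -m handwheel '[{"claw":-0.8,"tx":-0.013,"ty":0.0213,"tz":0.4,"turn":0.068},{"claw":-0.8,"tx":-0.013,"ty":0.0213,"tz":0.4,"turn":0.068},{"claw":-0.8,"tx":-0.013,"ty":0.0213,"tz":0.4,"turn":0.068},{"claw":-0.8,"tx":-0.013,"ty":0.0213,"tz":0.4,"turn":0.068},{"claw":-0.8,"tx":-0.013,"ty":0.0213,"tz":0.4,"turn":0.068}]'
python3 -c "
from h import *
status([541.7,-55.4,19],-88)"
```

```text
t: 11.98
eef_pos: [541.7, -57.9, 69.9]
orientation: [1.0, 0.016, 0.002, 0.0]
contact_force: [-0.4, -0.1, 0.1]
width: 78.8
grip_force: 0.0
t 11.97 tcp [541.7 -57.9  69.9] head -88.19 tilt 0.21 w 78.8 grip 0.0 F [-0.4 -0.1  0.1] j [-0.17 -0.04  1.63  0.    1.54  1.37]
rows t [-0.0008 -0.0125  0.2547]
turn -0.001
```

```bash
python3 -m handwheel '[{"claw":-0.8,"tx":0,"ty":-0.0125,"tz":0.1,"turn":0},{"claw":-0.8,"tx":0,"ty":-0.0125,"tz":0.2,"turn":0},{"claw":-0.8,"tx":0,"ty":-0.0125,"tz":0.255,"turn":0},{"claw":-0.8,"tx":0,"ty":-0.0125,"tz":0.255,"turn":0}]'
python3 -c "
from h import *
status([541.7,-55.4,19],-88)"
python3 -m handwheel '[{"claw":0.6,"tx":0,"ty":0,"tz":0,"turn":0},{"claw":0.6,"tx":0,"ty":0,"tz":0,"turn":0},{"claw":0.6,"tx":0,"ty":0,"tz":0,"turn":0},{"claw":0.6,"tx":0,"ty":0,"tz":0,"turn":0},{"claw":0.6,"tx":0,"ty":0,"tz":0,"turn":0}]' 15
python3 -m handwheel '[{"claw":0.6,"tx":0,"ty":0,"tz":-0.1,"turn":0},{"claw":0.6,"tx":0,"ty":0,"tz":-0.3,"turn":0},{"claw":0.6,"tx":0,"ty":0,"tz":-0.6,"turn":0},{"claw":0.6,"tx":0,"ty":0,"tz":-0.8,"turn":0},{"claw":0.6,"tx":0,"ty":0,"tz":-0.8,"turn":0}]'
python3 -c "
from h import *
status([519.3,266,179],-56.2)
B=np.array([497,317.3])"
```

```text
t: 12.48
eef_pos: [539.2, -55.2, 14.5]
orientation: [1.0, 0.015, -0.002, -0.0]
contact_force: [-0.1, -1.0, 0.3]
width: 79.0
grip_force: 0.0
t 12.47 tcp [539.2 -55.2  14.5] head -88.28 tilt 0.2 w 79.0 grip 0.0 F [-0.1 -1.   0.3] j [-0.16  0.    1.7   0.    1.45  1.38]
rows t [ 0.0123  0.0015 -0.0225]
turn -0.0015
t: 13.1
eef_pos: [540.9, -55.5, 17.3]
orientation: [1.0, 0.015, 0.001, 0.0]
contact_force: [-0.0, -0.3, 3.1]
width: 55.9
grip_force: 15.0
t: 13.72
eef_pos: [542.1, -55.5, 182.0]
orientation: [1.0, 0.015, 0.004, 0.001]
contact_force: [-0.3, 0.4, -1.9]
width: 56.0
grip_force: 15.0
t 13.72 tcp [542.1 -55.5 182. ] head -88.27 tilt 0.48 w 56.0 grip 15.0 F [-0.3  0.4 -1.9] j [-0.16 -0.07  1.46  0.    1.74  1.38]
rows t [-0.0654 -1.6101  0.0123]
turn -0.1782
```

```bash
python3 -m handwheel '[{"claw":0.6,"tx":-0.033,"ty":-0.805,"tz":0,"turn":0},{"claw":0.6,"tx":-0.033,"ty":-0.805,"tz":0,"turn":0},{"claw":0.6,"tx":-0.033,"ty":-0.805,"tz":0,"turn":0},{"claw":0.6,"tx":-0.033,"ty":-0.805,"tz":0,"turn":0},{"claw":0.6,"tx":-0.033,"ty":-0.805,"tz":0,"turn":0}]'
python3 -m handwheel '[{"claw":0.6,"tx":-0.033,"ty":-0.805,"tz":0,"turn":0},{"claw":0.6,"tx":-0.033,"ty":-0.805,"tz":0,"turn":0},{"claw":0.6,"tx":-0.033,"ty":-0.805,"tz":0,"turn":0},{"claw":0.6,"tx":-0.033,"ty":-0.805,"tz":0,"turn":0},{"claw":0.6,"tx":-0.033,"ty":-0.805,"tz":0,"turn":0}]'
python3 -m handwheel '[{"claw":0.6,"tx":0,"ty":0,"tz":0,"turn":-0.178},{"claw":0.6,"tx":0,"ty":0,"tz":0,"turn":-0.178},{"claw":0.6,"tx":0,"ty":0,"tz":0,"turn":-0.178},{"claw":0.6,"tx":0,"ty":0,"tz":0,"turn":-0.178},{"claw":0.6,"tx":0,"ty":0,"tz":0,"turn":-0.178}]'
python3 -c "
from h import *
status([519.3,266,26],-56.2)"
```

```text
t: 14.35
eef_pos: [528.5, 104.9, 175.4]
orientation: [1.0, 0.015, -0.001, 0.0]
contact_force: [0.3, -0.5, -0.7]
width: 56.0
grip_force: 15.0
t: 14.98
eef_pos: [517.9, 264.6, 176.1]
orientation: [1.0, 0.014, -0.0, 0.001]
contact_force: [-0.2, -0.4, -0.3]
width: 55.9
grip_force: 15.0
t: 15.6
eef_pos: [517.9, 265.0, 176.6]
orientation: [0.958, 0.288, 0.0, 0.0]
contact_force: [0.5, -0.1, -0.5]
width: 56.1
grip_force: 15.0
t 15.6 tcp [517.9 265.  176.6] head -56.54 tilt 0.01 w 56.1 grip 15.0 F [ 0.5 -0.1 -0.5] j [ 0.41  0.04  1.37 -0.    1.74  1.4 ]
rows t [ 8.60e-03 -4.00e-04  7.53e-01]
turn -0.0019
```

```bash
python3 -m handwheel '[{"claw":0.6,"tx":0.009,"ty":0,"tz":0.2,"turn":-0.002},{"claw":0.6,"tx":0.009,"ty":0,"tz":0.4,"turn":-0.002},{"claw":0.6,"tx":0.009,"ty":0,"tz":0.55,"turn":-0.002},{"claw":0.6,"tx":0.009,"ty":0,"tz":0.65,"turn":-0.002},{"claw":0.6,"tx":0.009,"ty":0,"tz":0.71,"turn":-0.002}]'
python3 -m handwheel '[{"claw":0.6,"tx":0,"ty":0,"tz":0.02,"turn":0},{"claw":0.6,"tx":0,"ty":0,"tz":0.04,"turn":0},{"claw":0.6,"tx":0,"ty":0,"tz":0.05,"turn":0},{"claw":0.6,"tx":0,"ty":0,"tz":0.05,"turn":0}]'
python3 -c "
from h import *
status([519.3,266,24],-56.2)"
```

```text
t: 16.23
eef_pos: [518.9, 266.9, 33.7]
orientation: [0.956, 0.293, -0.0, 0.0]
contact_force: [0.6, -0.5, -0.9]
width: 55.7
grip_force: 15.0
t: 16.73
eef_pos: [519.2, 267.3, 24.9]
orientation: [0.956, 0.293, 0.0, -0.0]
contact_force: [0.2, 0.4, -0.1]
width: 56.0
grip_force: 15.0
t 16.73 tcp [519.2 267.3  24.9] head -55.88 tilt 0.04 w 56.0 grip 15.0 F [ 0.2  0.4 -0.1] j [0.42 0.1  1.57 0.   1.47 1.39]
rows t [-0.0032  0.0054  0.0047]
turn 0.0018
```

```bash
python3 -m handwheel '[{"claw":-0.64,"tx":0,"ty":0,"tz":0,"turn":0},{"claw":-0.64,"tx":0,"ty":0,"tz":0,"turn":0},{"claw":-0.64,"tx":0,"ty":0,"tz":-0.2,"turn":0},{"claw":-0.64,"tx":0,"ty":0,"tz":-0.45,"turn":0},{"claw":-0.64,"tx":0,"ty":0,"tz":-0.65,"turn":0}]'
python3 -m handwheel '[{"claw":-0.64,"tx":-0.546,"ty":0.388,"tz":0,"turn":0},{"claw":-0.64,"tx":-0.546,"ty":0.388,"tz":0,"turn":0},{"claw":-0.64,"tx":-0.546,"ty":0.388,"tz":0,"turn":0},{"claw":-0.64,"tx":-0.546,"ty":0.388,"tz":0,"turn":0}]'
python3 -m handwheel '[{"claw":-0.64,"tx":-0.546,"ty":0.388,"tz":0,"turn":0},{"claw":-0.64,"tx":-0.546,"ty":0.388,"tz":0.1,"turn":0},{"claw":-0.64,"tx":-0.546,"ty":0.388,"tz":0.25,"turn":0},{"claw":-0.64,"tx":-0.546,"ty":0.388,"tz":0.35,"turn":0},{"claw":-0.64,"tx":-0.546,"ty":0.388,"tz":0.35,"turn":0}]'
cat >> h.py <<'E'
def inbox():
    for n in("scene","top"):
        p,d,P=shot(n)
        for c in('blue','terra'):
            for C,S,q in blobs(p,P,c,40):
                top=np.percentile(q[:,2],95)
                if 40<top<140 and q[:,0].max()<720 and abs(np.median(q[:,1]))<450:
                    r=q[q[:,2]>top-8]; rc=cv2.minAreaRect(r[:,:2].astype(np.float32)); print(n,c,C.round(),len(r),'top',top.round(1),'c',circ(r).round(1),'rect',np.round(rc[0],1),np.round(rc[1],1),round(rc[2],1))
E
python3 -c "
from h import *
inbox()
status([424.8,16.5,19],-56)"
```

```text
t: 17.35
eef_pos: [519.3, 267.3, 157.1]
orientation: [0.956, 0.293, 0.001, -0.0]
contact_force: [0.8, 1.8, 0.6]
width: 72.1
grip_force: 0.0
t: 17.85
eef_pos: [472.4, 141.5, 155.1]
orientation: [0.956, 0.293, 0.001, -0.0]
contact_force: [0.0, -0.1, 0.5]
width: 72.5
grip_force: 0.0
t: 18.48
eef_pos: [424.8, 17.3, 82.9]
orientation: [0.956, 0.294, -0.002, -0.001]
contact_force: [-0.3, 0.2, 0.3]
width: 72.2
grip_force: 0.0
scene blue [210. 222.] 65 top 52.4 c [-242533.7 -234126.7  337441.8] rect [457.7   7.9] [ 20.7 101.6] 43.5
scene blue [174. 261.] 181 top 51.2 c [ 440.  -106.5   27.1] rect [ 439.9 -107.3] [55.5 58.6] 82.5
scene blue [269. 275.] 170 top 51.6 c [635.9  -1.2  27. ] rect [636.   -1.5] [57.  57.7] 82.1
scene terra [298. 168.] 181 top 57.9 c [521.7 267.2  28.8] rect [521.1 268.3] [56.  58.6] 33.8
scene terra [337. 225.] 19 top 55.4 c [   478.8 -36980.3  37168.9] rect [702.7 188.3] [ 5.9 14. ] 81.6
scene terra [239. 304.] 208 top 51.8 c [622.3 -95.6  28.2] rect [622.2 -95.5] [55.1 55.4] 62.3
top blue [331. 185.] 102 top 51.7 c [6.332e+02 3.000e-01 2.680e+01] rect [6.333e+02 4.000e-01] [53.7 57.7] 46.2
top terra [366. 191.] 140 top 52.1 c [620.2 -95.1  28.6] rect [620.3 -95.1] [56.1 55.7] 63.9
top terra [231. 224.] 138 top 57.8 c [520.1 268.4  28.5] rect [520.1 268.6] [56.  55.4] 34.5
t 18.57 tcp [426.   17.2  85.3] head -55.77 tilt 0.03 w 72.0 grip 0.0 F [1.5 0.2 0.6] j [-0.04 -0.38  1.9   0.    1.62  0.93]
rows t [-7.100e-03 -2.000e-04  3.313e-01]
turn 0.0013
```

```bash
python3 -m handwheel '[{"claw":-0.64,"tx":-0.007,"ty":0,"tz":0.12,"turn":0},{"claw":-0.64,"tx":-0.007,"ty":0,"tz":0.24,"turn":0},{"claw":-0.64,"tx":-0.007,"ty":0,"tz":0.32,"turn":0},{"claw":-0.64,"tx":-0.007,"ty":0,"tz":0.33,"turn":0},{"claw":0.6,"tx":-0.007,"ty":0,"tz":0.33,"turn":0}]'
python3 -m handwheel '[{"claw":0.6,"tx":0,"ty":0,"tz":0,"turn":0},{"claw":0.6,"tx":0,"ty":0,"tz":0,"turn":0},{"claw":0.6,"tx":0,"ty":0,"tz":0,"turn":0},{"claw":0.6,"tx":0,"ty":0,"tz":0,"turn":0}]' 15
python3 -c "
from h import *
status([424.8,16.5,170],-56)"
python3 -m handwheel '[{"claw":0.6,"tx":0,"ty":0,"tz":-0.1,"turn":0},{"claw":0.6,"tx":0,"ty":0,"tz":-0.3,"turn":0},{"claw":0.6,"tx":0,"ty":0,"tz":-0.6,"turn":0},{"claw":0.6,"tx":0,"ty":0,"tz":-0.75,"turn":0},{"claw":0.6,"tx":0,"ty":0,"tz":-0.75,"turn":0}]'
python3 -c "
from h import *
status([458.1,357.4,170],-56)"
```

```text
t: 19.2
eef_pos: [424.7, 15.5, 19.5]
orientation: [0.956, 0.294, 0.001, 0.0]
contact_force: [-0.3, -1.4, -0.2]
width: 65.2
grip_force: 0.0
t: 19.7
eef_pos: [424.9, 15.5, 19.6]
orientation: [0.956, 0.293, 0.001, 0.0]
contact_force: [-0.4, 1.0, 6.2]
width: 60.6
grip_force: 15.0
t 19.7 tcp [424.9  15.5  19.6] head -55.88 tilt 0.12 w 60.6 grip 15.0 F [-0.4  1.   6.2] j [-0.04 -0.35  1.99  0.    1.49  0.93]
rows t [ 0.0041 -0.0038 -0.7518]
turn 0.0007
t: 20.32
eef_pos: [425.2, 15.2, 170.6]
orientation: [0.956, 0.293, 0.002, 0.001]
contact_force: [-0.7, 0.6, -1.5]
width: 60.8
grip_force: 15.0
t 20.32 tcp [425.2  15.2 170.6] head -55.89 tilt 0.25 w 60.8 grip 15.0 F [-0.7  0.6 -1.5] j [-0.04 -0.4   1.76 -0.    1.77  0.93]
rows t [ 1.096  -1.3245  0.003 ]
turn 0.0006
```

```bash
python3 -m handwheel '[{"claw":0.6,"tx":0.548,"ty":-0.662,"tz":0,"turn":0},{"claw":0.6,"tx":0.548,"ty":-0.662,"tz":0,"turn":0},{"claw":0.6,"tx":0.548,"ty":-0.662,"tz":0,"turn":0},{"claw":0.6,"tx":0.548,"ty":-0.662,"tz":0,"turn":0},{"claw":0.6,"tx":0.548,"ty":-0.662,"tz":0,"turn":0}]'
python3 -m handwheel '[{"claw":0.6,"tx":0.548,"ty":-0.662,"tz":0,"turn":0},{"claw":0.6,"tx":0.548,"ty":-0.662,"tz":0,"turn":0},{"claw":0.6,"tx":0.548,"ty":-0.662,"tz":0,"turn":0},{"claw":0.6,"tx":0.548,"ty":-0.662,"tz":0,"turn":0},{"claw":0.6,"tx":0.548,"ty":-0.662,"tz":0,"turn":0}]'
python3 -c "
from h import *
status([458.1,357.4,26.5],-56)"
```

```text
t: 20.95
eef_pos: [439.8, 185.8, 166.4]
orientation: [0.956, 0.294, -0.002, 0.0]
contact_force: [-0.7, 0.0, -1.5]
width: 60.9
grip_force: 15.0
t: 21.58
eef_pos: [457.4, 355.8, 167.9]
orientation: [0.956, 0.293, -0.001, 0.001]
contact_force: [0.4, 0.1, -1.7]
width: 60.6
grip_force: 15.0
t 21.57 tcp [457.4 355.8 167.9] head -55.96 tilt 0.1 w 60.6 grip 15.0 F [ 0.4  0.1 -1.7] j [ 0.6   0.03  1.39 -0.    1.72  1.58]
rows t [ 0.0086 -0.005   0.7068]
turn 0.0002
```

Then release, rise, and head for square 2 at (620.5,-95.3), whose side heading is −25.5°.

```bash
python3 -m handwheel '[{"claw":0.6,"tx":0.006,"ty":-0.003,"tz":0.2,"turn":0},{"claw":0.6,"tx":0.006,"ty":-0.003,"tz":0.4,"turn":0},{"claw":0.6,"tx":0.006,"ty":-0.003,"tz":0.55,"turn":0},{"claw":0.6,"tx":0.006,"ty":-0.003,"tz":0.64,"turn":0},{"claw":0.6,"tx":0.006,"ty":-0.003,"tz":0.66,"turn":0}]'
python3 -m handwheel '[{"claw":0.6,"tx":0,"ty":0,"tz":0.03,"turn":0},{"claw":0.6,"tx":0,"ty":0,"tz":0.045,"turn":0},{"claw":0.6,"tx":0,"ty":0,"tz":0.045,"turn":0},{"claw":0.6,"tx":0,"ty":0,"tz":0.045,"turn":0}]'
python3 -c "
from h import *
status([458.1,357.4,26.5],-56)"
```

```text
t: 22.2
eef_pos: [457.6, 357.3, 35.8]
orientation: [0.956, 0.293, -0.001, 0.0]
contact_force: [0.0, 0.1, -1.1]
width: 60.3
grip_force: 15.0
t: 22.7
eef_pos: [457.9, 358.9, 28.1]
orientation: [0.956, 0.293, 0.0, -0.0]
contact_force: [0.4, -0.0, -1.9]
width: 60.7
grip_force: 15.0
t 22.7 tcp [457.9 358.9  28.1] head -55.87 tilt 0.04 w 60.7 grip 15.0 F [ 0.4 -0.  -1.9] j [ 0.61  0.09  1.58 -0.    1.47  1.58]
rows t [-0.0035  0.007   0.0078]
turn 0.0007
```

```bash
python3 -m handwheel '[{"claw":0.6,"tx":0,"ty":0,"tz":0.007,"turn":0},{"claw":-0.6,"tx":0,"ty":0,"tz":0.007,"turn":0},{"claw":-0.6,"tx":0,"ty":0,"tz":0.007,"turn":0},{"claw":-0.6,"tx":0,"ty":0,"tz":-0.2,"turn":0},{"claw":-0.6,"tx":0,"ty":0,"tz":-0.45,"turn":0}]'
python3 -m handwheel '[{"claw":-0.6,"tx":0,"ty":0,"tz":-0.2,"turn":0},{"claw":-0.6,"tx":-0.2,"ty":0.78,"tz":-0.2,"turn":0},{"claw":-0.6,"tx":-0.2,"ty":0.78,"tz":-0.2,"turn":0},{"claw":-0.6,"tx":-0.2,"ty":0.78,"tz":-0.2,"turn":0},{"claw":-0.6,"tx":-0.2,"ty":0.78,"tz":-0.2,"turn":0}]'
python3 -m handwheel '[{"claw":-0.6,"tx":-0.2,"ty":0.78,"tz":0,"turn":0},{"claw":-0.6,"tx":-0.2,"ty":0.78,"tz":0,"turn":0},{"claw":-0.6,"tx":-0.2,"ty":0.78,"tz":0,"turn":0},{"claw":-0.6,"tx":-0.2,"ty":0.78,"tz":0,"turn":0}]'
python3 -m handwheel '[{"claw":-0.6,"tx":-0.2,"ty":0.78,"tz":0,"turn":0},{"claw":-0.6,"tx":-0.2,"ty":0.78,"tz":0,"turn":0},{"claw":-0.6,"tx":-0.2,"ty":0.78,"tz":0,"turn":0},{"claw":-0.6,"tx":-0.2,"ty":0.78,"tz":0,"turn":0}]'
python3 -m handwheel '[{"claw":-0.6,"tx":0,"ty":0,"tz":0.2,"turn":-0.169},{"claw":-0.6,"tx":0,"ty":0,"tz":0.3,"turn":-0.169},{"claw":-0.6,"tx":0,"ty":0,"tz":0.3,"turn":-0.169},{"claw":-0.6,"tx":0,"ty":0,"tz":0.3,"turn":-0.169},{"claw":-0.6,"tx":0,"ty":0,"tz":0.3,"turn":-0.169}]'
python3 -c "
from h import *
inbox()
status([620.7,-95.3,19],-25.9)"
```

```text
t: 23.32
eef_pos: [457.0, 358.2, 117.3]
orientation: [0.956, 0.293, -0.001, 0.0]
contact_force: [1.4, 0.5, 0.4]
width: 70.4
grip_force: 0.0
t: 23.95
eef_pos: [512.9, 205.0, 157.8]
orientation: [0.957, 0.292, 0.0, 0.0]
contact_force: [-0.1, 0.1, 0.6]
width: 70.2
grip_force: 0.0
t: 24.45
eef_pos: [566.9, 54.6, 157.3]
orientation: [0.956, 0.292, -0.0, -0.0]
contact_force: [-0.6, 0.1, -0.0]
width: 70.1
grip_force: 0.0
t: 24.95
eef_pos: [621.3, -96.1, 156.9]
orientation: [0.956, 0.293, -0.0, -0.0]
contact_force: [-0.7, 0.6, -0.6]
width: 70.2
grip_force: 0.0
t: 25.58
eef_pos: [621.2, -94.4, 98.3]
orientation: [0.846, 0.533, 0.001, 0.0]
contact_force: [-0.6, 0.1, -0.7]
width: 70.3
grip_force: 0.0
scene blue [298. 133.] 144 top 57.5 c [458.9 357.7  27.2] rect [459.4 358.5] [59.2 57.5] 76.9
scene blue [170. 264.] 99 top 53.0 c [ 441.  -103.9   29.2] rect [ 517.4 -137.4] [ 28.  224.1] 78.6
scene blue [269. 274.] 173 top 51.6 c [636.   -1.3  27.1] rect [636.5  -1.2] [56.8 57.6] 37.4
scene terra [298. 168.] 177 top 57.7 c [521.3 267.6  28.9] rect [521.3 267.8] [56.2 58.1] 35.9
scene terra [336. 227.] 7 top 54.6 c [715.2 194.8  16.7] rect [698.6 194.4] [ 5.9 19.2] 2.7
top blue [331. 185.] 93 top 51.4 c [6.332e+02 2.000e-01 2.690e+01] rect [6.333e+02 3.000e-01] [53.6 57.5] 46.2
top blue [197. 247.] 102 top 58.6 c [456.9 358.2  26.3] rect [455.3 358.2] [53.4 56.6] 1.2
top terra [231. 224.] 142 top 57.6 c [520.  268.6  28.6] rect [519.6 268.8] [55.4 56.1] 34.5
t 25.68 tcp [621.2 -95.2  98.2] head -25.52 tilt 0.06 w 70.4 grip 0.0 F [ 0.1 -1.5  0.7] j [-0.21  0.18  1.36  0.    1.61  0.24]
rows t [-0.0015 -0.0024  0.396 ]
turn 0.0021
```

```bash
python3 -m handwheel '[{"claw":-0.6,"tx":-0.001,"ty":-0.002,"tz":0.15,"turn":0.002},{"claw":-0.6,"tx":-0.001,"ty":-0.002,"tz":0.3,"turn":0.002},{"claw":-0.6,"tx":-0.001,"ty":-0.002,"tz":0.38,"turn":0.002},{"claw":-0.6,"tx":-0.001,"ty":-0.002,"tz":0.396,"turn":0.002},{"claw":-0.6,"tx":-0.001,"ty":-0.002,"tz":0.396,"turn":0.002}]'
python3 -m handwheel '[{"claw":0.6,"tx":0,"ty":0,"tz":0,"turn":0},{"claw":0.6,"tx":0,"ty":0,"tz":0,"turn":0},{"claw":0.6,"tx":0,"ty":0,"tz":0,"turn":0},{"claw":0.6,"tx":0,"ty":0,"tz":0,"turn":0},{"claw":0.6,"tx":0,"ty":0,"tz":0,"turn":0}]' 15
python3 -c "
from h import *
status()"
python3 -m handwheel '[{"claw":0.6,"tx":0,"ty":0,"tz":-0.1,"turn":0},{"claw":0.6,"tx":0,"ty":0,"tz":-0.3,"turn":0.17},{"claw":0.6,"tx":0,"ty":0,"tz":-0.6,"turn":0.17},{"claw":0.6,"tx":0,"ty":0,"tz":-0.75,"turn":0.17},{"claw":0.6,"tx":0,"ty":0,"tz":-0.75,"turn":0.17}]'
python3 -c "
from h import *
status([519.5,267.4,170],-56)"
```

```text
t: 26.3
eef_pos: [621.0, -96.1, 19.4]
orientation: [0.847, 0.531, 0.0, 0.0]
contact_force: [-0.4, 0.7, -0.0]
width: 70.1
grip_force: 0.0
t: 26.92
eef_pos: [621.1, -96.2, 19.6]
orientation: [0.847, 0.531, 0.001, 0.001]
contact_force: [-0.3, 0.2, 6.0]
width: 56.0
grip_force: 15.0
t 26.93 tcp [621.1 -96.2  19.6] head -25.82 tilt 0.11 w 56.0 grip 15.0 F [-0.3  0.2  6. ] j [-0.21  0.22  1.45 -0.    1.47  0.24]
t: 27.55
eef_pos: [621.8, -96.3, 172.6]
orientation: [0.957, 0.29, 0.003, 0.002]
contact_force: [-0.3, -0.3, -1.5]
width: 55.8
grip_force: 15.0
t 27.55 tcp [621.8 -96.3 172.6] head -56.33 tilt 0.38 w 55.8 grip 15.0 F [-0.3 -0.3 -1.5] j [-0.21  0.16  1.25  0.    1.73  0.78]
rows t [ 0.5825 -1.797   0.007 ]
turn -0.0019
```

```bash
python3 -m handwheel '[{"claw":0.6,"tx":0.292,"ty":-0.9,"tz":0,"turn":0},{"claw":0.6,"tx":0.292,"ty":-0.9,"tz":0,"turn":0},{"claw":0.6,"tx":0.292,"ty":-0.9,"tz":0,"turn":0},{"claw":0.6,"tx":0.292,"ty":-0.9,"tz":0,"turn":0},{"claw":0.6,"tx":0.292,"ty":-0.9,"tz":0,"turn":0}]'
python3 -m handwheel '[{"claw":0.6,"tx":0.292,"ty":-0.897,"tz":0,"turn":0},{"claw":0.6,"tx":0.292,"ty":-0.897,"tz":0,"turn":0},{"claw":0.6,"tx":0.292,"ty":-0.897,"tz":0,"turn":0},{"claw":0.6,"tx":0.292,"ty":-0.897,"tz":0,"turn":0},{"claw":0.6,"tx":0.292,"ty":-0.897,"tz":0,"turn":0}]'
python3 -c "
from h import *
status([520,267.6,75],-56)"
```

```text
t: 28.18
eef_pos: [569.0, 86.0, 166.5]
orientation: [0.957, 0.29, -0.001, 0.0]
contact_force: [0.1, -0.6, -2.3]
width: 56.1
grip_force: 15.0
t: 28.8
eef_pos: [519.6, 266.5, 167.4]
orientation: [0.957, 0.289, -0.001, 0.001]
contact_force: [0.2, -0.6, -1.1]
width: 56.2
grip_force: 15.0
t 28.8 tcp [519.6 266.5 167.4] head -56.44 tilt 0.1 w 56.2 grip 15.0 F [ 0.2 -0.6 -1.1] j [ 0.42  0.05  1.38 -0.    1.72  1.4 ]
rows t [ 0.0056 -0.0036  0.4619]
turn -0.0025
```

```bash
python3 -m handwheel '[{"claw":0.6,"tx":0.003,"ty":-0.002,"tz":0.2,"turn":-0.0025},{"claw":0.6,"tx":0.003,"ty":-0.002,"tz":0.35,"turn":-0.0025},{"claw":0.6,"tx":0.003,"ty":-0.002,"tz":0.42,"turn":-0.0025},{"claw":0.6,"tx":0.003,"ty":-0.002,"tz":0.42,"turn":-0.0025},{"claw":0.6,"tx":0.003,"ty":-0.002,"tz":0.42,"turn":-0.0025}]'
python3 -c "
from h import *
status([520,267.6,63],-56)"
```

```text
t: 29.42
eef_pos: [520.3, 268.4, 86.1]
orientation: [0.956, 0.292, 0.001, -0.0]
contact_force: [0.7, 0.8, -1.5]
width: 56.2
grip_force: 15.0
t 29.43 tcp [520.3 268.4  86.1] head -56.02 tilt 0.14 w 56.2 grip 15.0 F [ 0.7  0.8 -1.5] j [ 0.42  0.07  1.5  -0.    1.57  1.4 ]
rows t [-0.0036  0.0023  0.1152]
turn -0.0001
```

```bash
python3 -m handwheel '[{"claw":0.6,"tx":-0.004,"ty":0.002,"tz":0.03,"turn":0},{"claw":0.6,"tx":-0.004,"ty":0.002,"tz":0.06,"turn":0},{"claw":0.6,"tx":-0.004,"ty":0.002,"tz":0.09,"turn":0},{"claw":0.6,"tx":-0.004,"ty":0.002,"tz":0.112,"turn":0},{"claw":0.6,"tx":-0.004,"ty":0.002,"tz":0.112,"turn":0}]'
python3 -c "
from h import *
status([520,267.6,63],-56)"
```

```text
t: 30.05
eef_pos: [518.7, 267.9, 61.8]
orientation: [0.956, 0.293, -0.0, 0.0]
contact_force: [0.3, 0.1, -2.0]
width: 55.9
grip_force: 15.0
t 30.05 tcp [518.7 267.9  61.8] head -55.96 tilt 0.01 w 55.9 grip 15.0 F [ 0.3  0.1 -2. ] j [ 0.42  0.08  1.53 -0.    1.53  1.4 ]
rows t [ 0.0043  0.0049 -0.0062]
turn 0.0002
```

```bash
python3 -m handwheel '[{"claw":-0.6,"tx":0,"ty":0,"tz":0,"turn":0},{"claw":-0.6,"tx":0,"ty":0,"tz":0,"turn":0},{"claw":-0.6,"tx":0,"ty":0,"tz":-0.15,"turn":0},{"claw":-0.6,"tx":0,"ty":0,"tz":-0.35,"turn":0},{"claw":-0.6,"tx":0,"ty":0,"tz":-0.5,"turn":0}]'
python3 -m handwheel '[{"claw":-0.6,"tx":-0.136,"ty":0.718,"tz":0,"turn":0},{"claw":-0.6,"tx":-0.136,"ty":0.718,"tz":0,"turn":0},{"claw":-0.6,"tx":-0.136,"ty":0.718,"tz":0,"turn":0},{"claw":-0.6,"tx":-0.136,"ty":0.718,"tz":0,"turn":0}]'
python3 -m handwheel '[{"claw":-0.6,"tx":-0.136,"ty":0.718,"tz":0,"turn":0},{"claw":-0.6,"tx":-0.136,"ty":0.718,"tz":0,"turn":0},{"claw":-0.6,"tx":-0.136,"ty":0.718,"tz":0.2,"turn":0},{"claw":-0.6,"tx":-0.136,"ty":0.718,"tz":0.3,"turn":0},{"claw":-0.6,"tx":-0.136,"ty":0.718,"tz":0.35,"turn":0}]'
python3 -c "
from h import *
inbox()
status([634.6,-0.5,19],-56)"
```

```text
t: 30.68
eef_pos: [519.1, 268.0, 164.0]
orientation: [0.956, 0.293, 0.001, -0.0]
contact_force: [0.4, -0.0, 0.9]
width: 70.5
grip_force: 0.0
t: 31.18
eef_pos: [576.9, 132.8, 161.8]
orientation: [0.957, 0.292, -0.0, -0.0]
contact_force: [-0.5, -0.1, -0.8]
width: 70.5
grip_force: 0.0
t: 31.8
eef_pos: [633.3, 1.7, 90.2]
orientation: [0.956, 0.294, -0.001, -0.001]
contact_force: [-0.8, 0.4, 0.9]
width: 70.0
grip_force: 0.0
scene blue [298. 133.] 148 top 57.2 c [458.9 357.7  27.3] rect [459.5 357.8] [57.7 57.3] 75.2
scene blue [174. 260.] 194 top 51.0 c [ 440.2 -106.7   27.1] rect [ 439.6 -107. ] [58.1 57.1] 2.1
scene blue [268. 263.] 3 top 68.4 c [672.9 -61.2  38.8] rect [653.8 -28.9] [21.5  0.5] 30.6
scene terra [305. 153.] 59 top 94.4 c [523.1 275.4  22. ] rect [530.2 289.9] [26.2 56.4] 70.3
scene terra [337. 228.] 10 top 52.6 c [710.1 244.9  58.2] rect [698.2 188.1] [ 2.7 24.2] 78.7
top blue [197. 247.] 107 top 58.0 c [456.8 358.3  26.1] rect [455.3 358.4] [53.3 56.1] 1.1
top terra [230. 224.] 162 top 93.9 c [519.  269.   28.8] rect [518.8 269.3] [56.  56.3] 33.7
t 31.9 tcp [633.6   1.6  91.1] head -55.83 tilt 0.11 w 70.1 grip 0.0 F [-0.4 -0.7 -0.8] j [-0.05  0.2   1.35  0.    1.6   0.92]
rows t [-0.0014  0.0119  0.3604]
turn 0.001
```

```bash
python3 -m handwheel '[{"claw":-0.6,"tx":-0.001,"ty":0.01,"tz":0.12,"turn":0},{"claw":-0.6,"tx":-0.001,"ty":0.01,"tz":0.26,"turn":0},{"claw":-0.6,"tx":-0.001,"ty":0.01,"tz":0.34,"turn":0},{"claw":-0.6,"tx":-0.001,"ty":0.01,"tz":0.36,"turn":0},{"claw":-0.6,"tx":-0.001,"ty":0.01,"tz":0.36,"turn":0}]'
python3 -m handwheel '[{"claw":0.6,"tx":0,"ty":0,"tz":0,"turn":0},{"claw":0.6,"tx":0,"ty":0,"tz":0,"turn":0},{"claw":0.6,"tx":0,"ty":0,"tz":0,"turn":0},{"claw":0.6,"tx":0,"ty":0,"tz":0,"turn":0}]' 15
python3 -c "
from h import *
status()"
python3 -m handwheel '[{"claw":0.6,"tx":0,"ty":0,"tz":-0.1,"turn":0},{"claw":0.6,"tx":0,"ty":0,"tz":-0.3,"turn":0},{"claw":0.6,"tx":0,"ty":0,"tz":-0.6,"turn":0},{"claw":0.6,"tx":0,"ty":0,"tz":-0.8,"turn":0},{"claw":0.6,"tx":0,"ty":0,"tz":-0.8,"turn":0}]'
python3 -c "
from h import *
status([457.7,358.3,180],-56)"
```

```text
t: 32.52
eef_pos: [635.9, -2.0, 21.0]
orientation: [0.956, 0.293, 0.001, 0.0]
contact_force: [0.1, 0.0, 0.3]
width: 70.2
grip_force: 0.0
t: 33.02
eef_pos: [636.1, -2.2, 21.3]
orientation: [0.956, 0.293, 0.001, 0.0]
contact_force: [-0.8, 0.8, 5.7]
width: 59.0
grip_force: 15.0
t 33.02 tcp [636.1  -2.2  21.3] head -55.97 tilt 0.12 w 59.0 grip 15.0 F [-0.8  0.8  5.7] j [-0.06  0.24  1.43  0.    1.48  0.92]
t: 33.65
eef_pos: [637.1, -2.7, 185.8]
orientation: [0.956, 0.292, 0.004, 0.002]
contact_force: [0.0, 0.2, -1.4]
width: 59.2
grip_force: 15.0
t 33.65 tcp [637.1  -2.7 185.8] head -55.99 tilt 0.51 w 59.2 grip 15.0 F [ 0.   0.2 -1.4] j [-0.06  0.18  1.2  -0.    1.75  0.92]
rows t [ 0.266  -1.9982  0.0195]
turn 0.0001
```

```bash
python3 -m handwheel '[{"claw":0.6,"tx":0.133,"ty":-0.999,"tz":0,"turn":0},{"claw":0.6,"tx":0.133,"ty":-0.999,"tz":0,"turn":0},{"claw":0.6,"tx":0.133,"ty":-0.999,"tz":0,"turn":0},{"claw":0.6,"tx":0.133,"ty":-0.999,"tz":0,"turn":0},{"claw":0.6,"tx":0.133,"ty":-0.999,"tz":0,"turn":0}]'
python3 -m handwheel '[{"claw":0.6,"tx":0.133,"ty":-0.999,"tz":0,"turn":0},{"claw":0.6,"tx":0.133,"ty":-0.999,"tz":0,"turn":0},{"claw":0.6,"tx":0.133,"ty":-0.999,"tz":0,"turn":0},{"claw":0.6,"tx":0.133,"ty":-0.999,"tz":0,"turn":0},{"claw":0.6,"tx":0.133,"ty":-0.999,"tz":0,"turn":0}]'
python3 -m handwheel '[{"claw":0.6,"tx":0,"ty":0,"tz":0.2,"turn":0},{"claw":0.6,"tx":0,"ty":0,"tz":0.35,"turn":0},{"claw":0.6,"tx":0,"ty":0,"tz":0.45,"turn":0},{"claw":0.6,"tx":0,"ty":0,"tz":0.46,"turn":0},{"claw":0.6,"tx":0,"ty":0,"tz":0.46,"turn":0}]'
python3 -c "
from h import *
status([457.7,358.3,63.8],-56)"
```

```text
t: 34.28
eef_pos: [545.0, 178.3, 178.6]
orientation: [0.956, 0.293, -0.001, 0.0]
contact_force: [-0.5, -1.7, -1.7]
width: 59.5
grip_force: 15.0
t: 34.9
eef_pos: [456.6, 357.7, 179.1]
orientation: [0.956, 0.292, -0.0, 0.001]
contact_force: [1.0, -0.2, -0.1]
width: 59.1
grip_force: 15.0
t: 35.52
eef_pos: [456.8, 358.3, 89.1]
orientation: [0.956, 0.292, 0.001, -0.0]
contact_force: [0.8, -0.4, -0.9]
width: 58.9
grip_force: 15.0
t 35.52 tcp [456.8 358.3  89.1] head -56.02 tilt 0.09 w 58.9 grip 15.0 F [ 0.8 -0.4 -0.9] j [ 0.61  0.05  1.51 -0.    1.58  1.58]
rows t [0.0037 0.0025 0.1266]
turn -0.0001
```

```bash
python3 -m handwheel '[{"claw":0.6,"tx":0.004,"ty":0.003,"tz":0.03,"turn":0},{"claw":0.6,"tx":0.004,"ty":0.003,"tz":0.06,"turn":0},{"claw":0.6,"tx":0.004,"ty":0.003,"tz":0.09,"turn":0},{"claw":0.6,"tx":0.004,"ty":0.003,"tz":0.117,"turn":0},{"claw":0.6,"tx":0.004,"ty":0.003,"tz":0.117,"turn":0}]'
python3 -c "
from h import *
status([457.7,358.3,63.8],-56)"
```

```text
t: 36.15
eef_pos: [456.6, 358.4, 64.0]
orientation: [0.956, 0.293, -0.0, 0.0]
contact_force: [0.0, -1.4, -1.0]
width: 59.4
grip_force: 15.0
t 36.15 tcp [456.6 358.4  64. ] head -55.96 tilt 0.04 w 59.4 grip 15.0 F [ 0.  -1.4 -1. ] j [0.61 0.07 1.54 0.   1.54 1.58]
rows t [0.0042 0.0036 0.0011]
turn 0.0002
```

```bash
python3 -m handwheel '[{"claw":-0.6,"tx":0,"ty":0,"tz":0,"turn":0},{"claw":-0.6,"tx":0,"ty":0,"tz":0,"turn":0},{"claw":-0.6,"tx":0,"ty":0,"tz":-0.15,"turn":0},{"claw":-0.6,"tx":0,"ty":0,"tz":-0.35,"turn":0},{"claw":-0.6,"tx":0,"ty":0,"tz":-0.5,"turn":0}]'
python3 -m handwheel '[{"claw":-0.6,"tx":-0.688,"ty":0.937,"tz":0,"turn":0},{"claw":-0.6,"tx":-0.688,"ty":0.937,"tz":0,"turn":0},{"claw":-0.6,"tx":-0.688,"ty":0.937,"tz":0,"turn":0},{"claw":-0.6,"tx":-0.688,"ty":0.937,"tz":0,"turn":0}]'
python3 -m handwheel '[{"claw":-0.6,"tx":-0.688,"ty":0.937,"tz":0,"turn":0},{"claw":-0.6,"tx":-0.688,"ty":0.937,"tz":0,"turn":0},{"claw":-0.6,"tx":-0.688,"ty":0.937,"tz":0.1,"turn":0},{"claw":-0.6,"tx":-0.688,"ty":0.937,"tz":0.3,"turn":0},{"claw":-0.6,"tx":-0.688,"ty":0.937,"tz":0.35,"turn":0}]'
python3 -c "
from h import *
inbox()
status([438.5,-106.2,19.5],-56)"
```

```text
t: 36.78
eef_pos: [457.2, 358.7, 166.9]
orientation: [0.956, 0.293, 0.001, -0.0]
contact_force: [-0.4, -0.2, 0.7]
width: 70.3
grip_force: 0.0
t: 37.28
eef_pos: [447.5, 124.1, 165.1]
orientation: [0.956, 0.292, 0.001, 0.0]
contact_force: [1.8, 0.3, 0.4]
width: 70.3
grip_force: 0.0
t: 37.9
eef_pos: [436.9, -108.1, 91.9]
orientation: [0.957, 0.291, -0.002, -0.001]
contact_force: [0.2, 0.7, -0.7]
width: 70.6
grip_force: 0.0
scene blue [299. 129.] 164 top 93.2 c [457.5 356.9  27.1] rect [457.3 358. ] [56.9 60.6] 36.0
scene blue [178. 261.] 113 top 52.7 c [ 440.4 -107.1   27.4] rect [ 459.8 -111.9] [36.5 95.6] 42.8
scene terra [298. 164.] 190 top 93.3 c [519.9 267.6  29. ] rect [520.3 268. ] [55.5 58. ] 33.2
top blue [195. 247.] 119 top 93.6 c [455.5 357.5  26.2] rect [454.1 356.8] [54.1 54.7] 2.4
top terra [230. 224.] 157 top 93.7 c [518.7 269.1  28.8] rect [518.9 269.3] [55.9 56.1] 33.2
t 38.0 tcp [ 437.6 -105.9   93.1] head -56.05 tilt 0.17 w 70.1 grip 0.0 F [-1.  -0.3  0.7] j [-0.31 -0.31  1.83  0.    1.62  0.66]
rows t [0.0034 0.0045 0.368 ]
turn -0.0003
```

```bash
python3 -m handwheel '[{"claw":-0.6,"tx":0.003,"ty":0.003,"tz":0.12,"turn":0},{"claw":-0.6,"tx":0.003,"ty":0.003,"tz":0.26,"turn":0},{"claw":-0.6,"tx":0.003,"ty":0.003,"tz":0.34,"turn":0},{"claw":-0.6,"tx":0.003,"ty":0.003,"tz":0.367,"turn":0},{"claw":-0.6,"tx":0.003,"ty":0.003,"tz":0.367,"turn":0}]'
python3 -m handwheel '[{"claw":0.6,"tx":0,"ty":0,"tz":0,"turn":0},{"claw":0.6,"tx":0,"ty":0,"tz":0,"turn":0},{"claw":0.6,"tx":0,"ty":0,"tz":0,"turn":0},{"claw":0.6,"tx":0,"ty":0,"tz":0,"turn":0}]' 15
python3 -c "
from h import *
status()"
python3 -m handwheel '[{"claw":0.6,"tx":0,"ty":0,"tz":-0.1,"turn":0},{"claw":0.6,"tx":0,"ty":0,"tz":-0.3,"turn":0},{"claw":0.6,"tx":0,"ty":0,"tz":-0.6,"turn":0},{"claw":0.6,"tx":0,"ty":0,"tz":-0.9,"turn":0},{"claw":0.6,"tx":0,"ty":0,"tz":-0.9,"turn":0}]'
python3 -c "
from h import *
status([457,357.5,200],-56)"
```

```text
t: 38.62
eef_pos: [439.9, -106.0, 21.9]
orientation: [0.956, 0.293, 0.0, 0.0]
contact_force: [-0.4, -1.0, 0.5]
width: 70.4
grip_force: 0.0
t: 39.12
eef_pos: [440.0, -106.4, 22.3]
orientation: [0.956, 0.293, 0.001, 0.0]
contact_force: [-0.5, 0.9, 5.5]
width: 60.6
grip_force: 15.0
t 39.12 tcp [ 440.  -106.4   22.3] head -55.97 tilt 0.11 w 60.6 grip 15.0 F [-0.5  0.9  5.5] j [-0.31 -0.26  1.92  0.    1.48  0.66]
t: 39.75
eef_pos: [441.2, -107.0, 206.7]
orientation: [0.956, 0.293, 0.004, 0.003]
contact_force: [0.6, -0.6, -0.9]
width: 61.1
grip_force: 15.0
t 39.75 tcp [ 441.2 -107.   206.7] head -55.98 tilt 0.54 w 61.1 grip 15.0 F [ 0.6 -0.6 -0.9] j [-0.31 -0.32  1.64 -0.    1.81  0.66]
rows t [ 1.3647 -1.8812  0.027 ]
turn 0.0001
```

```bash
python3 -m handwheel '[{"claw":0.6,"tx":0.684,"ty":-0.94,"tz":0,"turn":0},{"claw":0.6,"tx":0.684,"ty":-0.94,"tz":0,"turn":0},{"claw":0.6,"tx":0.684,"ty":-0.94,"tz":0,"turn":0},{"claw":0.6,"tx":0.684,"ty":-0.94,"tz":0,"turn":0},{"claw":0.6,"tx":0.684,"ty":-0.94,"tz":0,"turn":0}]'
python3 -m handwheel '[{"claw":0.6,"tx":0.684,"ty":-0.94,"tz":0,"turn":0},{"claw":0.6,"tx":0.684,"ty":-0.94,"tz":0,"turn":0},{"claw":0.6,"tx":0.684,"ty":-0.94,"tz":0,"turn":0},{"claw":0.6,"tx":0.684,"ty":-0.94,"tz":0,"turn":0},{"claw":0.6,"tx":0.684,"ty":-0.94,"tz":0,"turn":0}]'
python3 -m handwheel '[{"claw":0.6,"tx":0,"ty":0,"tz":0.15,"turn":0},{"claw":0.6,"tx":0,"ty":0,"tz":0.28,"turn":0},{"claw":0.6,"tx":0,"ty":0,"tz":0.36,"turn":0},{"claw":0.6,"tx":0,"ty":0,"tz":0.37,"turn":0},{"claw":0.6,"tx":0,"ty":0,"tz":0.37,"turn":0}]'
python3 -c "
from h import *
status([457.5,357.9,101],-56)"
```

```text
t: 40.38
eef_pos: [446.6, 128.5, 198.9]
orientation: [0.956, 0.295, -0.002, -0.0]
contact_force: [-0.2, -0.7, -1.5]
width: 60.6
grip_force: 15.0
t: 41.0
eef_pos: [455.3, 359.5, 198.4]
orientation: [0.956, 0.294, -0.002, 0.001]
contact_force: [-1.1, -2.1, -1.5]
width: 60.6
grip_force: 15.0
t: 41.62
eef_pos: [456.2, 358.1, 128.0]
orientation: [0.956, 0.292, 0.001, -0.0]
contact_force: [-0.1, -0.2, -1.0]
width: 61.2
grip_force: 15.0
t 41.62 tcp [456.2 358.1 128. ] head -56.01 tilt 0.07 w 61.2 grip 15.0 F [-0.1 -0.2 -1. ] j [ 0.61  0.04  1.45 -0.    1.65  1.58]
rows t [0.0047 0.0046 0.1352]
turn -0.0
```

```bash
python3 -m handwheel '[{"claw":0.6,"tx":0.005,"ty":0.004,"tz":0.03,"turn":0},{"claw":0.6,"tx":0.005,"ty":0.004,"tz":0.06,"turn":0},{"claw":0.6,"tx":0.005,"ty":0.004,"tz":0.1,"turn":0},{"claw":0.6,"tx":0.005,"ty":0.004,"tz":0.13,"turn":0},{"claw":0.6,"tx":0.005,"ty":0.004,"tz":0.13,"turn":0}]'
python3 -c "
from h import *
status([457.5,357.9,101],-56)"
```

```text
t: 42.25
eef_pos: [456.8, 358.3, 100.7]
orientation: [0.956, 0.293, -0.0, 0.0]
contact_force: [-0.5, -0.9, -0.5]
width: 60.7
grip_force: 15.0
t 42.25 tcp [456.8 358.3 100.7] head -55.97 tilt 0.03 w 60.7 grip 15.0 F [-0.5 -0.9 -0.5] j [0.61 0.05 1.49 0.   1.6  1.58]
rows t [ 0.0018  0.0036 -0.0014]
turn 0.0002
```

```bash
python3 -m handwheel '[{"claw":-0.6,"tx":0,"ty":0,"tz":0,"turn":0},{"claw":-0.6,"tx":0,"ty":0,"tz":0,"turn":0},{"claw":-0.6,"tx":0,"ty":0,"tz":-0.15,"turn":0},{"claw":-0.6,"tx":0,"ty":0,"tz":-0.35,"turn":0},{"claw":-0.6,"tx":0,"ty":0,"tz":-0.5,"turn":0}]'
python3 -m handwheel '[{"claw":0.4,"tx":-0.6,"ty":0.3,"tz":0,"turn":0},{"claw":0.4,"tx":-0.6,"ty":0.3,"tz":0,"turn":0},{"claw":0.4,"tx":-0.6,"ty":0.3,"tz":0,"turn":0},{"claw":0.4,"tx":-0.6,"ty":0.3,"tz":0,"turn":0},{"claw":0.4,"tx":-0.6,"ty":0.3,"tz":0,"turn":0}]'
python3 -c "
from h import *
inbox(); status()
p,d,P=shot('scene','s3')
# handle bar: grey points near top of open lid
g=P.reshape(-1,3); ex=np.array([.831,.556]);l=np.c_[(g[:,:2]-[497,317.3])@ex,(g[:,:2]-[497,317.3])@[-.556,.831],g[:,2]]
k=l[(l[:,2]>245)&(l[:,2]<285)&(abs(l[:,1])<70)&(l[:,0]>50)&(l[:,0]<130)]; print(len(k),np.median(k,0),np.percentile(k,[5,95],0).round(1))"
```

```text
t: 42.88
eef_pos: [457.2, 358.5, 203.3]
orientation: [0.956, 0.293, 0.001, -0.0]
contact_force: [-0.1, -0.4, 0.4]
width: 70.3
grip_force: 0.0
t: 43.5
eef_pos: [391.7, 242.3, 201.3]
orientation: [0.956, 0.293, 0.0, -0.0]
contact_force: [0.4, -0.4, 0.2]
width: 27.1
grip_force: 0.0
scene blue [299. 124.] 172 top 129.0 c [456.9 355.8  27.2] rect [456.2 356.8] [55.3 60.4] 36.4
scene terra [298. 164.] 197 top 93.2 c [520.2 267.3  29.1] rect [520.  268.1] [55.3 58.8] 33.9
top blue [194. 247.] 125 top 129.8 c [454.6 356.8  26.2] rect [454.2 356.3] [52.4 55.2] 1.4
top terra [230. 224.] 159 top 93.6 c [518.9 269.2  28.8] rect [519.2 269.3] [56.5 56.2] 33.7
t 43.6 tcp [391.5 242.3 200.9] head -55.92 tilt 0.03 w 26.5 grip 0.0 F [-0.2 -0.3 -0.5] j [ 0.48 -0.29  1.62  0.    1.81  1.46]
214 [ 96.58197702 -12.11107978 265.69178659] [[ 92.6 -54.8 253.1]
 [101.6  43.3 268.4]]
```

View pics/s3.png

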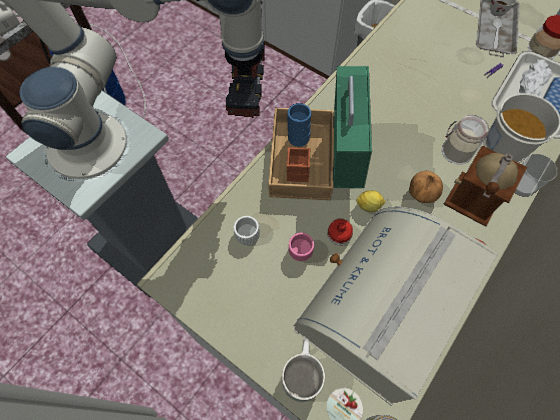

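Scene (299,124) shows three blues nested and (298,164) both terracottas. The lid is open with its handle at (351,100). The white one was knocked to (246,230) but is upright and well clear of the box. Back to the handle.

```bash
python3 -m handwheel '[{"claw":0.4,"tx":0,"ty":0,"tz":-0.25,"turn":-0.05},{"claw":0.4,"tx":0,"ty":0,"tz":-0.53,"turn":-0.1},{"claw":0.4,"tx":0,"ty":0,"tz":-0.53,"turn":-0.16},{"claw":0.4,"tx":0,"ty":0,"tz":-0.53,"turn":-0.22},{"claw":0.4,"tx":0,"ty":0,"tz":-0.53,"turn":-0.27}]'
python3 -m handwheel '[{"claw":0.4,"tx":0,"ty":0,"tz":0,"turn":-0.05},{"claw":0.4,"tx":0,"ty":0,"tz":0,"turn":-0.1},{"claw":0.4,"tx":0,"ty":0,"tz":0,"turn":-0.16},{"claw":0.4,"tx":0,"ty":0,"tz":0,"turn":-0.22},{"claw":0.4,"tx":0,"ty":0,"tz":0,"turn":-0.23}]'
python3 -c "
from h import *
status([575.1,372.3,308],33.7)"
```

```text
t: 44.28
eef_pos: [391.5, 242.1, 307.0]
orientation: [0.749, 0.663, -0.0, -0.0]
contact_force: [0.9, -0.4, 0.0]
width: 26.4
grip_force: 0.0
t: 44.9
eef_pos: [391.3, 242.0, 306.8]
orientation: [0.469, 0.883, -0.0, -0.0]
contact_force: [-0.4, -0.2, -0.8]
width: 26.1
grip_force: 0.0
t 44.9 tcp [391.3 242.  306.8] head 34.07 tilt 0.04 w 26.1 grip 0.0 F [-0.4 -0.2 -0.8] j [ 0.48 -0.25  1.4   0.    1.99 -0.11]
rows t [ 0.0251  1.1262 -0.0065]
turn 0.0021
```

```bash
python3 -m handwheel '[{"claw":0.4,"tx":0.02,"ty":0.3,"tz":0,"turn":0.002},{"claw":0.4,"tx":0.02,"ty":0.5,"tz":0,"turn":0.002},{"claw":0.4,"tx":0.02,"ty":0.7,"tz":0,"turn":0.002},{"claw":0.4,"tx":0.02,"ty":0.85,"tz":0,"turn":0.002},{"claw":0.4,"tx":0.02,"ty":0.95,"tz":0,"turn":0.002}]'
python3 -m handwheel '[{"claw":0.4,"tx":0,"ty":0.1,"tz":0,"turn":0},{"claw":0.4,"tx":0,"ty":0.17,"tz":0,"turn":0},{"claw":0.4,"tx":0,"ty":0.17,"tz":0,"turn":0}]'
python3 -c "
from h import *
status([575.1,372.3,248.7],33.7)"
```

```text
t: 45.52
eef_pos: [547.5, 352.2, 305.6]
orientation: [0.473, 0.881, -0.001, -0.0]
contact_force: [-0.2, 0.1, 1.0]
width: 26.4
grip_force: 0.0
t: 45.9
eef_pos: [575.1, 370.6, 305.4]
orientation: [0.473, 0.881, -0.001, -0.001]
contact_force: [0.5, 0.1, 0.0]
width: 26.4
grip_force: 0.0
t 45.9 tcp [575.1 370.6 305.4] head 33.56 tilt 0.13 w 26.4 grip 0.0 F [0.5 0.1 0. ] j [ 0.52  0.38  0.75  0.    2.02 -0.06]
rows t [0.0073 0.0052 0.2834]
turn -0.0008
```

```bash
python3 -m handwheel '[{"claw":0.4,"tx":0.005,"ty":0.004,"tz":0.1,"turn":0},{"claw":0.4,"tx":0.005,"ty":0.004,"tz":0.17,"turn":0},{"claw":0.4,"tx":0.005,"ty":0.004,"tz":0.23,"turn":0},{"claw":0.4,"tx":0.005,"ty":0.004,"tz":0.28,"turn":0},{"claw":0.4,"tx":0.005,"ty":0.004,"tz":0.28,"turn":0}]'
python3 -m handwheel '[{"claw":1,"tx":0,"ty":0,"tz":0,"turn":0},{"claw":1,"tx":0,"ty":0,"tz":0,"turn":0},{"claw":1,"tx":0,"ty":0,"tz":0,"turn":0},{"claw":1,"tx":0,"ty":0,"tz":0,"turn":0}]' 25
python3 - <<'E'
from h import *
status()
s=arm.state(); ex=np.array([np.cos(np.radians(33.75)),np.sin(np.radians(33.75))])
# arc derived from shut grasp TCP (399.9,256.2,80.9)
a0=np.arctan2(30,195); r=np.hypot(30,195); sh=np.array([399.9,256.2])
u=(s['eef_pos'][:2]-sh)@ex-195; w=s['eef_pos'][2]-80.9+30
print('th',np.pi-np.arctan2(w,u)-a0 if 0 else (np.arctan2(w,-u)-a0),np.hypot(u,w),r)
th0=1.5
f=lambda th:np.array([-r*np.cos(th+a0),-r*np.sin(th+a0)])/200
for i in range(0,30,5):
    b=1.5-i*.06
    print([tuple((f(b-.06*k)-f(b)).round(4)) for k in range(1,6)],round(b-.3,2))
E
```

```text
t: 46.52
eef_pos: [574.4, 371.0, 250.1]
orientation: [0.472, 0.882, -0.001, -0.0]
contact_force: [0.7, 0.2, 0.7]
width: 26.6
grip_force: 0.0
t: 47.02
eef_pos: [575.0, 371.4, 252.0]
orientation: [0.472, 0.882, 0.001, 0.0]
contact_force: [0.5, 0.2, 2.3]
width: 9.0
grip_force: 25.0
t 47.02 tcp [575.  371.4 252. ] head 33.67 tilt 0.11 w 9.0 grip 25.0 F [0.5 0.2 2.3] j [ 0.52  0.34  0.9   0.    1.91 -0.06]
th 1.4906444070241232 201.67881986408787 197.29419656948858
[(np.float64(-0.0591), np.float64(-0.0031)), (np.float64(-0.1183), np.float64(-0.0026)), (np.float64(-0.1773), np.float64(0.0014)), (np.float64(-0.236), np.float64(0.009)), (np.float64(-0.2941), np.float64(0.0201))] 1.2
[(np.float64(-0.0574), np.float64(0.0145)), (np.float64(-0.1138), np.float64(0.0325)), (np.float64(-0.169), np.float64(0.0538)), (np.float64(-0.2228), np.float64(0.0784)), (np.float64(-0.2751), np.float64(0.1061))] 0.9
[(np.float64(-0.0505), np.float64(0.0308)), (np.float64(-0.0991), np.float64(0.0647)), (np.float64(-0.1455), np.float64(0.1013)), (np.float64(-0.1897), np.float64(0.1407)), (np.float64(-0.2314), np.float64(0.1827))] 0.6
[(np.float64(-0.0391), np.float64(0.0444)), (np.float64(-0.0755), np.float64(0.091)), (np.float64(-0.1091), np.float64(0.1398)), (np.float64(-0.1397), np.float64(0.1905)), (np.float64(-0.1671), np.float64(0.2429))] 0.3
[(np.float64(-0.0243), np.float64(0.054)), (np.float64(-0.0453), np.float64(0.1093)), (np.float64(-0.0629), np.float64(0.1658)), (np.float64(-0.0771), np.float64(0.2232)), (np.float64(-0.0879), np.float64(0.2814))] 0.0
[(np.float64(-0.0072), np.float64(0.0587)), (np.float64(-0.0109), np.float64(0.1178)), (np.float64(-0.0111), np.float64(0.177)), (np.float64(-0.0077), np.float64(0.2361)), (np.float64(-0.0008), np.float64(0.2948))] -0.3
```

```bash
python3 -m handwheel '[{"claw":1,"tx":0,"ty":-0.059,"tz":-0.003,"turn":0},{"claw":1,"tx":0,"ty":-0.118,"tz":-0.0026,"turn":0},{"claw":1,"tx":0,"ty":-0.177,"tz":0.0014,"turn":0},{"claw":1,"tx":0,"ty":-0.236,"tz":0.009,"turn":0},{"claw":1,"tx":0,"ty":-0.294,"tz":0.02,"turn":0}]'
python3 -m handwheel '[{"claw":1,"tx":0,"ty":-0.057,"tz":0.0145,"turn":0},{"claw":1,"tx":0,"ty":-0.114,"tz":0.0325,"turn":0},{"claw":1,"tx":0,"ty":-0.169,"tz":0.054,"turn":0},{"claw":1,"tx":0,"ty":-0.223,"tz":0.078,"turn":0},{"claw":1,"tx":0,"ty":-0.275,"tz":0.106,"turn":0}]'
python3 -c "
from h import *
status()"
```

```text
t: 47.65
eef_pos: [525.6, 338.9, 247.6]
orientation: [0.472, 0.882, 0.001, 0.0]
contact_force: [-0.2, 1.5, 2.3]
width: 8.8
grip_force: 25.0
t: 48.28
eef_pos: [479.6, 308.6, 226.0]
orientation: [0.472, 0.882, 0.001, -0.0]
contact_force: [0.2, 2.4, 0.2]
width: 9.1
grip_force: 25.0
t 48.27 tcp [479.6 308.6 226. ] head 33.71 tilt 0.08 w 9.1 grip 25.0 F [0.2 2.4 0.2] j [ 0.51  0.01  1.31  0.    1.82 -0.08]
```

```bash
python3 -m handwheel '[{"claw":1,"tx":0,"ty":-0.0505,"tz":0.031,"turn":0},{"claw":1,"tx":0,"ty":-0.099,"tz":0.065,"turn":0},{"claw":1,"tx":0,"ty":-0.1455,"tz":0.101,"turn":0},{"claw":1,"tx":0,"ty":-0.19,"tz":0.141,"turn":0},{"claw":1,"tx":0,"ty":-0.231,"tz":0.183,"turn":0}]'
python3 -m handwheel '[{"claw":1,"tx":0,"ty":-0.039,"tz":0.044,"turn":0},{"claw":1,"tx":0,"ty":-0.0755,"tz":0.091,"turn":0},{"claw":1,"tx":0,"ty":-0.109,"tz":0.14,"turn":0},{"claw":1,"tx":0,"ty":-0.14,"tz":0.19,"turn":0},{"claw":1,"tx":0,"ty":-0.167,"tz":0.243,"turn":0}]'
python3 -c "
from h import *
status([399.9,256.2,84])"
```

```text
t: 48.9
eef_pos: [441.0, 283.0, 189.1]
orientation: [0.472, 0.882, 0.001, -0.0]
contact_force: [-1.2, 3.4, 1.3]
width: 9.1
grip_force: 25.0
t: 49.52
eef_pos: [413.3, 264.4, 139.9]
orientation: [0.472, 0.882, 0.001, -0.0]
contact_force: [0.1, 5.8, -1.6]
width: 9.5
grip_force: 25.0
t 49.52 tcp [413.3 264.4 139.9] head 33.7 tilt 0.08 w 9.5 grip 25.0 F [ 0.1  5.8 -1.6] j [ 0.5  -0.21  1.66  0.    1.68 -0.09]
rows t [ 0.0025 -0.0785  0.2796]
```

```bash
python3 -m handwheel '[{"claw":1,"tx":0.0005,"ty":-0.024,"tz":0.054,"turn":0},{"claw":1,"tx":0.001,"ty":-0.045,"tz":0.109,"turn":0},{"claw":1,"tx":0.001,"ty":-0.06,"tz":0.165,"turn":0},{"claw":1,"tx":0.002,"ty":-0.072,"tz":0.22,"turn":0},{"claw":1,"tx":0.002,"ty":-0.078,"tz":0.25,"turn":0}]'
python3 -m handwheel '[{"claw":1,"tx":0,"ty":-0.001,"tz":0.01,"turn":0},{"claw":1,"tx":0,"ty":-0.002,"tz":0.02,"turn":0},{"claw":1,"tx":0,"ty":-0.002,"tz":0.03,"turn":0},{"claw":1,"tx":0,"ty":-0.002,"tz":0.035,"turn":0},{"claw":1,"tx":0,"ty":-0.002,"tz":0.035,"turn":0}]'
python3 -c "
from h import *
status([399.9,256.2,84])"
```

```text
t: 50.15
eef_pos: [400.3, 255.8, 89.7]
orientation: [0.472, 0.882, 0.0, -0.0]
contact_force: [-0.8, 6.3, -1.2]
width: 9.2
grip_force: 25.0
t: 50.78
eef_pos: [400.3, 255.8, 88.6]
orientation: [0.472, 0.882, 0.001, 0.001]
contact_force: [-11.8, -0.9, 24.4]
width: 9.1
grip_force: 25.0
t 50.77 tcp [400.3 255.8  88.6] head 33.68 tilt 0.17 w 9.1 grip 25.0 F [-11.8  -0.9  24.4] j [ 0.5  -0.24  1.78  0.    1.6  -0.09]
rows t [ 0.0029 -0.0007  0.0232]
```

```bash
python3 -m handwheel '[{"claw":1,"tx":0,"ty":0,"tz":-0.015,"turn":0},{"claw":1,"tx":0,"ty":0,"tz":-0.02,"turn":0}]'
python3 - <<'E'
from h import *
status()
for n in("scene","top"):
    p,d,P=shot(n,'s4' if n=='scene' else None)
    for C,S,q in blobs(p,P,'green',500):
        t=q[q[:,2]>120]; A=np.c_[t[:,:2],np.ones(len(t))]; c=np.linalg.lstsq(A,t[:,2],rcond=None)[0]; print(n,len(t),'tilt',c[:2]@[.831,.556],'z',np.percentile(t[:,2],[5,50,95]).round(1))
E
```

```text
t: 51.02
eef_pos: [400.2, 255.8, 88.9]
orientation: [0.472, 0.882, 0.001, 0.0]
contact_force: [-3.1, 3.9, 3.2]
width: 9.2
grip_force: 25.0
t 51.02 tcp [400.2 255.8  88.9] head 33.68 tilt 0.08 w 9.2 grip 25.0 F [-3.1  3.9  3.2] j [ 0.5  -0.24  1.78  0.    1.6  -0.09]
scene 4991 tilt -0.004218292240138396 z [135.8 140.4 143.1]
top 5000 tilt -0.05057087794772378 z [137.  140.1 143.4]
```

```bash
python3 - <<'E'
from h import *
def t(p,P,n):
    l=np.stack([(P[...,:2]-[497,317.3])@[.831,.556],(P[...,:2]-[497,317.3])@[-.556,.831],P[...,2]],-1)
    m=cv2.inRange(hsv(p),*RNG['green'])>0
    m&=(abs(l[...,0])<65)&(abs(l[...,1])<105)&(l[...,2]>120)
    q=l[m]; c=np.polyfit(q[:,0],q[:,2],1); print(n,len(q),'slope',c.round(4),np.median(q[q[:,0]<-40,2]),np.median(q[q[:,0]>40,2]))
for n in("scene","top"):
    z=np.load(n+"0.npz",allow_pickle=True); t(z['p'],cloud(z['d'],z['K'].item()),n+' start')
    p,d,P=shot(n); t(p,P,n+' now')
E
```

```text
scene start 3770 slope [-1.000000e-04  1.405831e+02] 140.53991053408345 140.58981657265383
scene now 3357 slope [-1.290000e-02  1.409594e+02] 140.51869371674752 140.51346467053133
top start 4435 slope [3.000000e-04 1.401133e+02] 140.06092734424192 140.10959281664668
top now 3770 slope [-3.520000e-02  1.414174e+02] 140.17174189775642 140.18312048259213
```

The lid's height profile matches the shut state at the start. Release, rise and check.

```bash
python3 -m handwheel '[{"claw":0.4,"tx":0,"ty":0,"tz":0,"turn":0},{"claw":0.4,"tx":0,"ty":0,"tz":0,"turn":0},{"claw":0.4,"tx":0,"ty":0,"tz":0,"turn":0},{"claw":0.4,"tx":0,"ty":0,"tz":-0.1,"turn":0},{"claw":0.4,"tx":0,"ty":0,"tz":-0.25,"turn":0}]'
python3 -m handwheel '[{"claw":0.4,"tx":0,"ty":0,"tz":-0.2,"turn":0},{"claw":0.4,"tx":0,"ty":0,"tz":-0.5,"turn":0},{"claw":0.4,"tx":-0.8,"ty":0,"tz":-0.6,"turn":0},{"claw":0.4,"tx":-0.8,"ty":0,"tz":-0.6,"turn":0},{"claw":0.4,"tx":-0.8,"ty":0,"tz":-0.6,"turn":0}]'
python3 -m handwheel '[{"claw":0.4,"tx":0,"ty":0,"tz":0,"turn":0},{"claw":0.4,"tx":0,"ty":0,"tz":0,"turn":0}]'
python3 - <<'E'
from h import *
status()
for n in("scene","top"):
    p,d,P=shot(n,n+'5')
    l=np.stack([(P[...,:2]-[497,317.3])@[.831,.556],(P[...,:2]-[497,317.3])@[-.556,.831],P[...,2]],-1)
    m=(cv2.inRange(hsv(p),*RNG['green'])>0)&(abs(l[...,0])<65)&(abs(l[...,1])<105)&(l[...,2]>120); q=l[m]; print(n,np.polyfit(q[:,0],q[:,2],1))
    m=(P[...,2]>38)&(P[...,2]<52)&(P[...,0]<600)&(P[...,0]>380)&(P[...,1]<150)&(P[...,1]>-20); q=P[m]; c=circ(q); print('white',len(q),c,np.percentile(q[:,2],95),'dist',np.hypot(*(c[:2]-[497,317.3])))
E
```

```text
t: 51.85
eef_pos: [399.9, 255.2, 138.5]
orientation: [0.472, 0.882, -0.001, -0.0]
contact_force: [-0.0, 0.6, -0.3]
width: 26.0
grip_force: 0.0
t: 52.48
eef_pos: [490.1, 120.0, 259.8]
orientation: [0.473, 0.881, 0.0, 0.001]
contact_force: [-0.7, -0.2, -0.2]
width: 26.4
grip_force: 0.0
t: 52.72
eef_pos: [488.7, 122.7, 258.5]
orientation: [0.472, 0.882, 0.0, 0.0]
contact_force: [0.0, 0.7, 0.5]
width: 26.4
grip_force: 0.0
t 52.73 tcp [488.7 122.7 258.5] head 33.66 tilt 0.04 w 26.4 grip 0.0 F [0.  0.7 0.5] j [ 0.18 -0.16  1.41  0.    1.89 -0.41]
scene [6.2964279e-04 1.4055042e+02]
white 196 [520.79900601  56.85242024  27.40928603] 48.633424500133145 dist 261.53266428441526
top [-1.07338458e-04  1.40173706e+02]
  return _methods._mean(a, axis=axis, dtype=dtype,
  ret = um.true_divide(
Traceback (most recent call last):
  File "h.py", line 29, in circ
    return least_squares(f,x0,loss='soft_l1').x
           ~~~~~~~~~~~~~^^^^^^^^^^^^^^^^^^^^^
ValueError: Initial guess is outside of provided bounds
```

View pics/scene5.png

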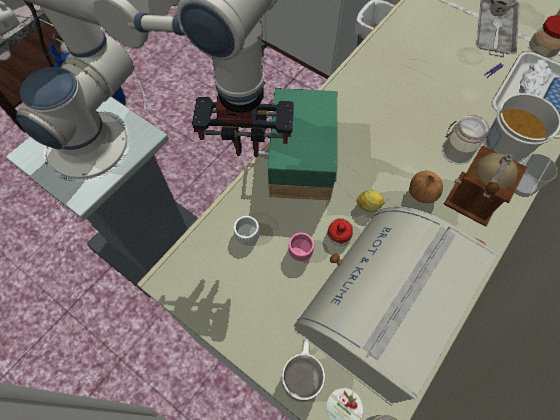

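The lid is shut (slope about 0). The white one stands upright at (246,230), 261 mm from the box, and the timer (340,230) and lemon (370,200) are where they were. The arm is clear.

```bash
python3 -c "
from plant import arm
print(arm.sign_off())"
```

```text
the job is handed in; nothing more can be done
None
```

The job is handed in: all three blue ramekins and both terracotta ones are stacked in the box, the lid was lowered shut by its handle, and the white ramekin (knocked aside mid-run but upright), timer and lemon were left alone; no verdict came back.

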